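# Pin the tool case lid back on its hinge

## Robot

A 6-joint arm with a two-finger parallel gripper is mounted at the origin on the work surface. World frame = base frame: x ahead of the robot, y to its left, z up, the work surface at z = 0. Lengths are in m, angles in rad, forces in N, time in s.
With the tool pointing down it reaches from about 0.225 to 0.875 m from the base axis. Payload 3.4 kg.
Tool frame: the origin (TCP) lies on the centre line of the jaws, within the pads' length; the fingertips stand 19 mm ahead of it and the grasp point (between the pads) is the TCP; z points along the fingers, y is the direction in which the jaws open and shut (so a half turn about z gives the same grasp; the last joint's range is limited). The gripper opens to 85 mm and grips with 20 to 120 N. Pads are 22 mm wide; open, the fingers measure 114 mm over their backs; the gripper's body (76 mm by 85 mm) begins 54 mm behind the grasp point. The pads swing forward as they close: fully open they stand 13 mm farther back than shut.
Start: joints at [1.216, 0.276, 1.505, -0, 1.361, -0.121], TCP at [0.133, 0.559, 0.25] pointing down, gripper open.
Joint ranges: [-2.89, 2.89], [-0.75, 2.08], [0.22, 2.7], [-1.18, 4.32], [0.11, 2.71], [-2.7, 2.7]. Speed limits (rad/s): [2.57, 2.57, 3.14, 3.14, 3.14, 3.14].

## Interface

Orientations are given as a unit quaternion [w, x, y, z].
In Python, from rig import monitor, eyes, manip, models gives the robot as it stands.
- The arm moves only by the tool send_rows, never from a script. Its argument "deltas" is a list of rows, each an object with "dp": the shift along the world's x, y, z each as a share of 0.12 m, from -1 to 1, a list of three; "rotation": the turn, a rotation vector about the world's x, y, z each as a share of 0.5 rad, from -1 to 1, a list of three. In form: [{"dp": [dx, dy, dz], "rotation": [rx, ry, rz]}, ...]. A call has 1 to 12 rows; each row is the pose to reach, as a shift and turn from the pose commanded when the call began; what a row does not reach only later rows make up. A row lasts 1/12 s, in which the tool goes at most 41.7 mm and 7.16 degrees, less where a joint would pass 70% of its speed; a pose out of reach is approached as far as the arm can. A call with a number of a shift or a turn outside -1 to 1 is refused whole. A call with a gripper value outside its range is refused whole. "fingers" is the closure, from -1 (fully open) to 1 (shut), set as the call begins (left out, the last holds). The fingers move at their own pace and stop on an object; "grip_force" is the grip in N (left out, the last holds). Time passes only in rows, so rows that repeat a pose let the fingers close. It gives the time, the measured TCP pose, the force and the opening at its end, in the units of the state.
- monitor.get_state(): the state, without advancing time (a new reading comes with each control period).
- eyes.get_image(name): name is "scene" or "top" or "wrist"; returns a dict with "color" (420x560x3 uint8, red, green, blue), "depth" (420x560 float32, m along the optical axis (not along the pixel's ray), 0 where there is no reading), "mtx" (3x3 intrinsics, pixels), "rvec" (rotation vector, rad) and "tvec" (3), from world to camera coordinates, as OpenCV has them. Camera axes: x right, y down, z forward; pixel columns grow to the right and rows downward; lengths in m; the calibration is good to about 2 mm. A picture is of the moment at which its call begins.
- manip.sign_off(): hands the job in, once; it reports no verdict.
Trained networks look in a picture, given as the dict that the camera call returned (one of the last four; its "shot" number tells which), for a name from the list of things; names that differ only in an ending like _2 or _b are one class to them, and where a whole thing is asked for, a point or a joint stands for the part that bears it (a point fixed in the world has none). Each returns a list of dicts, best first, with "score" (0 to 1); they miss things now and then, are a little off and sometimes report something else, mostly with a low value. They report only what shows in the picture. A call takes as long as a camera call. They do not tell look-alikes from the thing itself.
- models.find_in(name, picture): "box" ([left, top, right, bottom] in pixels, round what is visible of it).
The state is a dict: "clock": time; "qpos": joint angles; "qd": joint speeds; "effort": joint torques, N m; "position": TCP position; "ee_rot": TCP orientation; "contact_force": force on the tool from outside, world axes, zero at the start; "moment": the same for the moment, N m; "width": finger opening in m.
Only numpy, scipy, OpenCV 4.12 (cv2) and the standard library are available. Lean on these libraries where they do the work, as an engineer would, in place of code of your own. Each camera call takes 0.05 s, during which the arm holds its last target.

## Task

The lid of the small wooden case on the jeweller's bench is off its hinge and has been left on top, pushed back and askew. Slide it along the rim, away from the hinge side, until its hinge knuckles are home between those of the case, then take the loose steel hinge pin from its cradle and slide it through all five knuckles, starting at the end nearest the cradle (that knuckle is worn loose and hangs a little low: feel for its bore, then lift it into line with the pin), until the pin's head is flush against that knuckle, easing it in with light pushes and never forcing it. Leave the lid lying closed, let go of everything, and do not disturb the jar, the hammer or the steel block.

Things in the scene. Friction and masses are not known exactly. Their poses are not given: they have to be found in the camera images.
- case: Dark wooden open case, fixed to the bench, 140 (x) x 120 (y) x 80 mm high, walls 6 mm. Origin: centre of its underside, z up, +x towards its hinge side. Three steel knuckles, blocks 22 x 22 mm in section, stand on the outer face of its +x wall (x = 70), block tops at 79 mm. They fill y = -60..-40, -10..10 and 40..60, leaving two gaps 30 mm wide
- case_hinge (a point): Middle of the hinge, on the axis of the case knuckles' round 12.5 mm bores (x = 81, y = 0, z = 68 mm in the case's frame); axes as the case's, y along the hinge. The pin enters at the y = -60 end. That end knuckle (y = -60..-40) is loose: it hangs 0 to 9 mm below this axis, unknown, and can be lifted with about 3 N, no higher than in line
- lid: Loose flat dark wooden lid, 140 (x) x 120 (y) x 6 mm, 0.35 kg, on the case's rim (80 mm up). Origin: centre of the plate's underside; +x to its hinge edge. At the start slid 30 to 42 mm along the case's +x, up to 8 mm sideways and 0.1 rad askew. Home: slid back in the case's -x, square, till its knuckles sit in the gaps and stop against the case's wall; its origin is then right over the case's
- lid_hinge (a point): Middle between the lid's two hanging steel knuckles, on their bore axis (x = 81, y = 0, z = -12 mm in the lid's frame); meets case_hinge when home. Knuckles: same section and bore as the case's, 24 mm long, at y = -37..-13 and 13..37, so 3 mm play to each side in the gaps
- lid_grip (a point): Point on the lid's upright wooden grip rib, 28 mm above the lid's underside (x = y = 0). The rib is 16 mm wide (lid's x), 70 mm long (lid's y) and stands from 6 to 36 mm above the underside
- pin: Loose round steel hinge pin, 90 g, lying level in its cradle, axis 34 mm above the bench, tip pointing roughly to +y of the bench (towards the case). Origin on its axis at the underside of the head; x runs along the shank to the tip. Shank 10 mm diameter to x = 122 mm, then a blunt taper. Head: disc 20 mm diameter, 6 mm thick, x = -6..0
- pin_mid (a point): Point on the pin's axis, 60 mm from the head's underside towards the tip; meets case_hinge when the pin is fully in: the head's underside then lies against the loose end knuckle's outer face (case's y = -60) and 12 mm of tip stands out at the other end
- pin_tip (a point): The pin's tip end on its axis, 132 mm from the head's underside; 6 mm diameter there, widening to 10 mm over 10 mm
- cradle: Light wooden cradle fixed to the bench: base 130 (x) x 50 (y) x 10 mm, two notched uprights 12 mm thick at x = -15 and 55 mm, tops 39 mm up, notches 14 mm wide. Origin: centre of underside; x along the pin to its tip. The head's underside lies at x = -55 mm, so the first 34 mm of shank are free to grasp; lift straight up
- jar: Bystander: closed glass jar, 60 mm diameter, 85 mm high; origin at the centre of its underside
- hammer: Bystander: hammer lying flat, 220 mm long; origin at the centre of its underside
- block: Bystander: steel bench block 80 x 80 x 20 mm; origin at the centre of its underside
Things that resemble listed ones, but are neither listed nor needed, are in the scene too. What is shaped like the case but blue or purple is not meant.

How it is judged:
On the way, in this order (a step that is already met when the one before it is completed fails the run):
1. the lid is home: its knuckles lie in line between the case's knuckles (x of lid_hinge in the frame of case_hinge between -0.0025 and 0.0025 m and y of lid_hinge in the frame of case_hinge between -0.0045 and 0.0045 m and z of lid_hinge in the frame of case_hinge between -0.0025 and 0.0025 m and angle between lid's own z axis and vertical below 0.05 rad and angle between the y axis of lid and the y axis of case, either way round below 0.08 rad), for 0.2 s.
2. the pin is threaded in line, more than half way along the hinge (x of pin_mid in the frame of case_hinge between -0.003 and 0.003 m and z of pin_mid in the frame of case_hinge between -0.003 and 0.003 m and angle between the x axis of pin and the y axis of case, either way round below 0.05 rad and distance between pin_mid and case_hinge below 0.055 m), for 0.1 s.
At the end, for the whole second after the job is handed in: Lid closed, level (0.05 rad), its bores in line with the case's within 2.5 mm (4.5 mm along the hinge); pin through all five knuckles, within 3 mm and 0.05 rad of the hinge axis, head within 3.5 mm of flush on the loose end knuckle; lid and pin at rest (all of step 1 and x of pin_mid in the frame of case_hinge between -0.003 and 0.003 m and z of pin_mid in the frame of case_hinge between -0.003 and 0.003 m and angle between the x axis of pin and the y axis of case, either way round below 0.05 rad and y of pin_mid in the frame of case_hinge between -0.0035 and 0.0035 m and y of pin in the frame of case_hinge below -0.055 m and linear speed of each of pin, lid below 0.01 m/s); the robot touches nothing.
It fails at once if the jar is disturbed (moved more than 30 mm) (distance of jar from where it was at the start of the episode above 0.03 m).
It fails at once if the hammer is disturbed (moved more than 30 mm) (distance of hammer from where it was at the start of the episode above 0.03 m).
It fails at once if the block is disturbed (moved more than 30 mm) (distance of block from where it was at the start of the episode above 0.03 m).
It fails at once if the pin is forced (pressed on the case or the lid with over 40 N) (contact force between pin and case above 40 N or contact force between pin and lid above 40 N).
It also fails if it takes over 67 s, if anything falls off the work surface, if the arm or the gripper's body presses on something with over 40 N, if the wrist force passes 120 N, or if a joint passes its speed limit or range.

## Working session

There is one attempt and no reset: what is moved stays moved. The work goes in short steps, Python scripts to look and compute and a tool call to move; the robot and the scene stay as the last step left them, time stands still between calls to the robot, and variables do not carry over. Pictures are saved under pics/ and viewed, and the job is handed in when it is done.

Besides the shell and the picture viewer there is one more tool, called after "Emit:" as name(argument=value, ...) on one line, values as JSON. send_rows: Moves the arm, as the interface text tells. Its arguments: {"type":"object","properties":{"deltas":{"type":"array","items":{"type":"object","properties":{"dp":{"type":"array","items":{"type":"number"}},"rotation":{"type":"array","items":{"type":"number"}}}}},"fingers":{"type":"number"},"grip_force":{"type":"number"}},"required":["deltas"]}

```bash
ls; mkdir -p pics; cat > h.py <<'E'
import numpy as np, cv2
from rig import monitor, eyes, manip, models
def snap(name,fn):
    p=eyes.get_image(name); cv2.imwrite('pics/'+fn,p['color'][:,:,::-1]); return p
def cam(p):
    R,_=cv2.Rodrigues(np.array(p['rvec'],float)); return np.array(p['mtx']),R,np.array(p['tvec'],float).ravel()
def cloud(p):
    K,R,t=cam(p); d=p['depth']; v,u=np.mgrid[:d.shape[0],:d.shape[1]]
    c=np.stack([(u-K[0,2])/K[0,0]*d,(v-K[1,2])/K[1,1]*d,d],-1)
    w=(c-t)@R; w[d==0]=np.nan; return w
def proj(p,X):
    K,R,t=cam(p); c=np.atleast_2d(X)@R.T+t; q=c@K.T; return q[:,:2]/q[:,2:]
E
python3 - <<'E'
from h import *
s=monitor.get_state(); print({k:np.round(v,3).tolist() for k,v in s.items()})
for n in ['scene','top','wrist']:
    p=snap(n,n+'0.png'); K,R,t=cam(p); print(n,'cam at',-R.T@t,'K',K[0,0],K[1,1],'fwd',R[2], 'right',R[0])
    np.savez(n+'0.npz',**{k:np.array(v) for k,v in p.items()})
    for o in ['case','lid','pin','cradle','jar','hammer','block','lid_grip','case_hinge','lid_hinge','pin_tip']:
        print(o,[(round(d['score'],2),np.round(d['box']).astype(int).tolist()) for d in models.find_in(o,p)][:4])
E
```

```text
pics
{'clock': 0.0, 'qpos': [1.216, 0.277, 1.506, 0.0, 1.361, -0.121], 'qd': [-0.001, 0.001, -0.0, -0.001, -0.0, 0.001], 'effort': [-0.0, -41.677, -24.581, -0.0, 0.011, -0.0], 'position': [0.133, 0.559, 0.249], 'ee_rot': [-0.0, 0.117, 0.993, -0.001], 'contact_force': [-0.776, 0.521, -0.739], 'moment': [0.031, 0.057, 0.016], 'width': 0.085}
scene cam at [ 0.87897403 -0.64403905  0.87920466] K 484.46693915799466 484.46693915799466 fwd [-0.3282488   0.60200601 -0.72790212] right [ 0.88780582  0.45977905 -0.02010085]
case [(0.82, [273, 121, 346, 180]), (0.79, [125, 199, 218, 279]), (0.74, [184, 136, 261, 203]), (0.63, [239, 187, 300, 260])]
lid [(0.73, [240, 185, 300, 262]), (0.6, [251, 188, 334, 249]), (0.56, [144, 298, 203, 364])]
pin [(0.73, [151, 297, 196, 351]), (0.59, [145, 296, 202, 361])]
cradle [(0.55, [147, 298, 204, 365])]
jar [(0.73, [257, 191, 338, 252]), (0.55, [359, 149, 384, 182])]
hammer [(0.57, [359, 237, 408, 323])]
block [(0.8, [245, 372, 303, 420])]
lid_grip [(0.84, [253, 189, 336, 246])]
case_hinge [(0.94, [241, 185, 303, 261]), (0.72, [181, 139, 259, 208]), (0.6, [
[... 747 characters left out ...]
37, 391]), (0.92, [215, 243, 275, 268]), (0.92, [290, 282, 366, 375]), (0.69, [72, 206, 150, 297])]
lid_hinge [(0.63, [214, 164, 284, 248]), (0.24, [86, 152, 132, 186]), (0.19, [372, 253, 444, 269])]
pin_tip [(0.77, [376, 254, 442, 268]), (0.74, [212, 240, 275, 270]), (0.38, [212, 164, 281, 247])]
wrist cam at [0.06366618 0.57484633 0.37405759] K 295.8471479362565 295.8471479362565 fwd [ 0.27174385 -0.06467769 -0.96019377] right [ 2.31414327e-01  9.72855286e-01 -3.81256995e-05]
case [(0.98, [0, 303, 63, 364]), (0.56, [120, 404, 138, 420])]
lid []
pin []
cradle []
jar []
hammer []
block []
lid_grip []
case_hinge [(0.75, [1, 307, 71, 365]), (0.51, [122, 401, 135, 418])]
lid_hinge []
pin_tip []
```

View pics/top0.png

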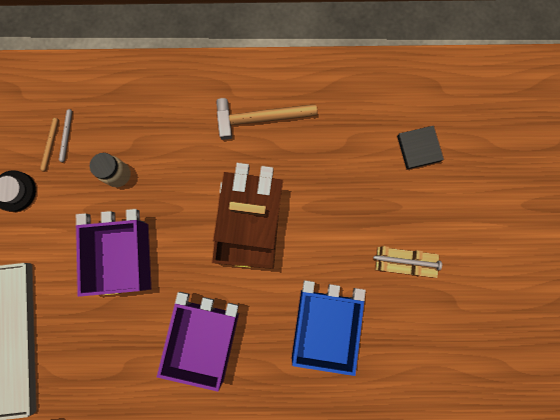

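View pics/scene0.png

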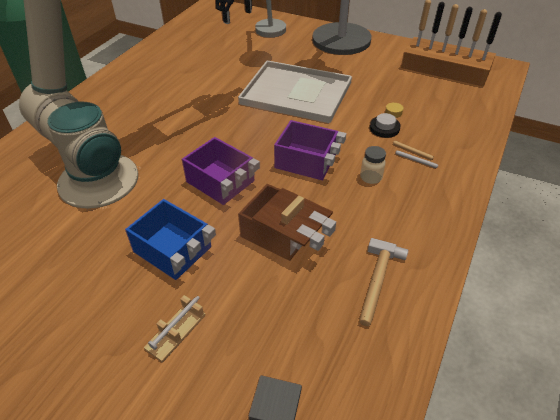

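```bash
python3 - <<'E'
from h import *
p=dict(np.load('top0.npz')); w=cloud(p)
# crop upscale
c=p['color'][140:290,190:460,::-1]; cv2.imwrite('pics/topcrop.png',cv2.resize(c,None,fx=2.9,fy=2.9,interpolation=cv2.INTER_CUBIC))
s=w[150:280,205:290]
for r in range(155,280,6): print(r,' '.join('%4.0f'%(1000*z) for z in w[r,208:290:4,2]))
for q in [(170,241),(173,265),(208,248),(190,230),(190,260),(260,245),(265,440),(262,400),(147,420),(170,110),(115,223)]: print(q,np.round(w[q],3))
E
```

```text
155   -1   -0   -1    1    1    2    1    1    0    3    2    0   -1   -1    1    1    0    1   -2   -0   -1
161    2    0    0   -3    1    2    0   -1    1    1    1   -1    2    1    2   -1    1    3    1   -1    2
167    1   -1    1   -1   -1   -1    3   89   87   84   85    2    3    1   86   86   87    0   -0    3    1
173   -0    4   -0    3   86   86   88   84   85   84   63    1   -1    1   87   88   86   -3    2    2    0
179   -0   -2   -1   -0   86   87   86   90   88   85   90   88   84   89   88   87   86   87   86    1    0
185   -0    0    2    1   87   87   86   88   86   89   86   88   86   87   88   87   87   86   84    1    0
191    2    1   -0   79   86   86   87   88   88   87   87   86   83   90   84   89   88   87   89    0   -0
197    2   -0    1   88   87   87   87   86   87   85   86   85   87   88   87   86   87   87   86    0    1
203    1    1   -1   88   88   89  115  116  117  115   87   85   85   86   88   84   85   88    2    1    1
209   -1   -0    4   87   88   85  116  115  116  117  nan  114  116  115  116   90   85   85    0    0   -2
215   -0  
[... 832 characters left out ...]
   6   80    4    2    0   -0
263   -1    1   79   80   76   80   81   79   80   81   83    5    6    8    7    6   80    4    1    1    3
269    0    2   -0   -1    2    0    3    1    1    2    2    1    0    1   -2   -1    0    2   -1    1   -2
275   -1   -2    0   -1    2    1   -2   -1    1    4    2   -1    0   -1    0    1    1    2    1    4    4
(170, 241) [nan nan nan]
(173, 265) [0.636 0.01  0.084]
(208, 248) [0.56  0.041 0.118]
(190, 230) [0.601 0.079 0.088]
(190, 260) [0.6   0.019 0.089]
(260, 245) [0.464 0.055 0.009]
(265, 440) [ 0.449 -0.344  0.046]
(262, 400) [ 0.456 -0.266  0.037]
(147, 420) [ 0.705 -0.326  0.02 ]
(170, 110) [0.645 0.322 0.085]
(115, 223) [0.778 0.102 0.031]
```

```bash
python3 - <<'E'
from h import *
p=dict(np.load('scene0.npz'))
c=p['color'][160:380,120:360,::-1]; cv2.imwrite('pics/scenecrop.png',cv2.resize(c,None,fx=2.7,fy=2.7,interpolation=cv2.INTER_CUBIC))
E
```

```text
(no output)
```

View pics/topcrop.png

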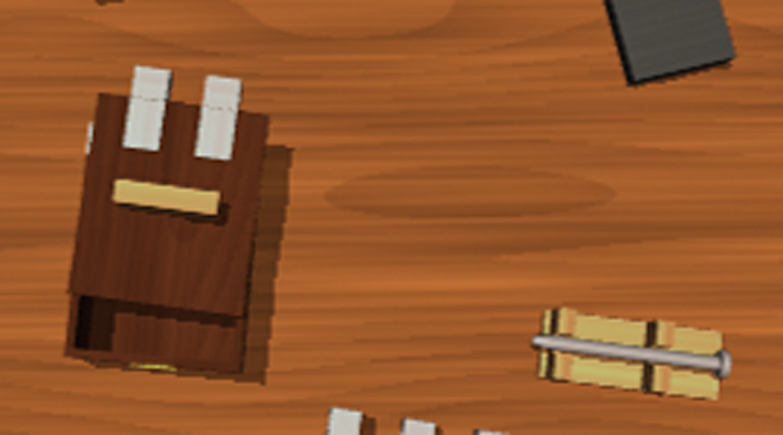

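View pics/scenecrop.png

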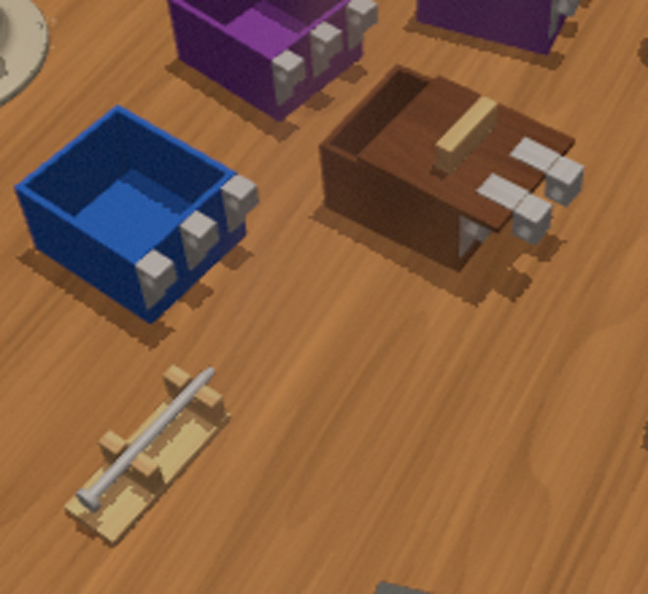

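Emit:
send_rows(deltas=[{"dp":[0.2,-0.25,0],"rotation":[0,0,-0.15]},{"dp":[0.45,-0.5,0],"rotation":[0,0,-0.3]},{"dp":[0.6,-0.75,0],"rotation":[0,0,-0.45]},{"dp":[0.73,-0.88,0],"rotation":[0,0,-0.58]}], fingers=-1)

```text
clock: 2.13
position: [0.2215, 0.4506, 0.2503]
ee_rot: [0.0, 0.261, 0.965, -0.001]
contact_force: [-0.8, 0.5, -0.0]
width: 0.0851
```

Emit:
send_rows(deltas=[{"dp":[0.2,-0.25,0],"rotation":[0,0,-0.15]},{"dp":[0.45,-0.5,0],"rotation":[0,0,-0.3]},{"dp":[0.6,-0.75,0],"rotation":[0,0,-0.45]},{"dp":[0.73,-0.88,0],"rotation":[0,0,-0.58]}])

```text
clock: 2.47
position: [0.3093, 0.345, 0.2504]
ee_rot: [0.001, 0.398, 0.917, -0.001]
contact_force: [0.8, -0.4, 1.4]
width: 0.0855
```

Emit:
send_rows(deltas=[{"dp":[0.2,-0.25,0],"rotation":[0,0,-0.15]},{"dp":[0.45,-0.5,0],"rotation":[0,0,-0.3]},{"dp":[0.6,-0.75,0],"rotation":[0,0,-0.45]},{"dp":[0.73,-0.88,0],"rotation":[0,0,-0.58]}])

```text
clock: 2.8
position: [0.3972, 0.2395, 0.2505]
ee_rot: [0.001, 0.527, 0.85, -0.0]
contact_force: [-0.3, -0.0, -1.0]
width: 0.0856
```

Emit:
send_rows(deltas=[{"dp":[0.2,-0.25,0],"rotation":[0,0,-0.15]},{"dp":[0.45,-0.5,0],"rotation":[0,0,-0.3]},{"dp":[0.6,-0.75,0],"rotation":[0,0,-0.45]},{"dp":[0.73,-0.88,0],"rotation":[0,0,-0.58]}])

```text
clock: 3.13
position: [0.4852, 0.1337, 0.2504]
ee_rot: [0.001, 0.644, 0.765, -0.0]
contact_force: [0.2, 0.5, -0.2]
width: 0.0851
```

Emit:
send_rows(deltas=[{"dp":[0.2,-0.25,0],"rotation":[0,0,-0.15]},{"dp":[0.45,-0.5,0],"rotation":[0,0,-0.3]},{"dp":[0.6,-0.75,0],"rotation":[0,0,-0.45]},{"dp":[0.73,-0.88,0],"rotation":[0,0,-0.58]},{"dp":[0.73,-0.88,0],"rotation":[0,0,-0.58]},{"dp":[0.73,-0.88,0],"rotation":[0,0,-0.58]}])

```text
clock: 3.63
position: [0.5717, 0.0305, 0.2498]
ee_rot: [-0.0, 0.746, 0.665, -0.0]
contact_force: [-0.5, 0.3, -0.1]
width: 0.0854
```

```bash
python3 - <<'E'
from h import *
p=snap('wrist','wrist1.png'); np.savez('wrist1.npz',**{k:np.array(v) for k,v in p.items()})
E
```

```text
(no output)
```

View pics/wrist1.png

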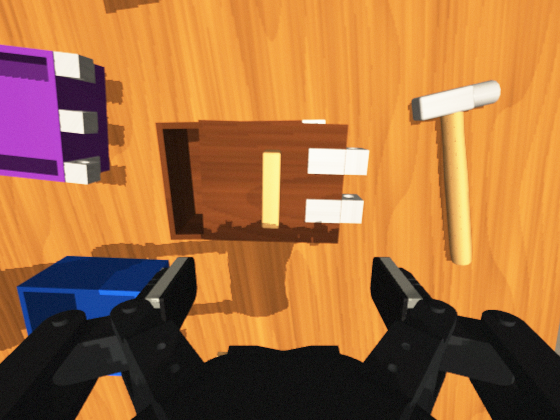

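```bash
cat > fit.py <<'E'
from h import *
from scipy.optimize import least_squares
def B(x0,x1,y0,y1,z0,z1): return np.array([[x0,y0,z0],[x1,y1,z1]])/1000
CASE=[B(-70,70,-60,60,0,6),B(-70,-64,-60,60,0,80),B(64,70,-60,60,0,80),B(-70,70,-60,-54,0,80),B(-70,70,54,60,0,80),
 B(70,92,-10,10,57,79),B(70,92,40,60,57,79)]
LOOSE=[B(70,92,-60,-40,57,79)]
LID=[B(-70,70,-60,60,0,6),B(-8,8,-35,35,6,36),B(70,92,-37,-13,-23,-1),B(70,92,13,37,-23,-1)]
def sdf(bs,P):
    o=[]
    for b in bs:
        c=b.mean(0);h=(b[1]-b[0])/2;q=np.abs(P-c)-h
        o.append(np.linalg.norm(np.maximum(q,0),axis=1)+np.minimum(q.max(1),0))
    return np.min(o,0)
def inv(P,x,y,a,z0=0):
    c,s=np.cos(a),np.sin(a);d=P-[x,y,z0];return np.stack([c*d[:,0]+s*d[:,1],-s*d[:,0]+c*d[:,1],d[:,2]],1)
E
cat > f1.py <<'E'
from fit import *
W={n:cloud(dict(np.load(n+'.npz'))).reshape(-1,3) for n in ['top0','scene0','wrist1']}
def run(names,x0):
    P=[]
    for n in names:
        w=W[n]; w=w[~np.isnan(w).any(1)]
        m=(w[:,2]>0.012)&(w[:,2]<0.125)&(np.hypot(w[:,0]-.56,w[:,1]-.04)<.13); P.append(w[m])
    idx=np.concatenate([[i]*len(p) for i,p in enumerate(P)]);P=np.concatenate(P)
    def f(v):
        a=np.abs(sdf(CASE+LOOSE,inv(P,*v[:3]))); b=np.abs(sdf(LID,inv(P,*v[3:6],.08)))
        return np.minimum(a,b)
    # coarse then robust
    r=least_squares(f,x0,loss='soft_l1',f_scale=0.003,diff_step=1e-4,x_scale=[.01,.01,.05]*2)
    return r.x,np.median(f(r.x)),len(P)
x0=[.53,.035,-.12,.567,.035,-.12]
for n in [['top0'],['scene0'],['wrist1'],['top0','scene0','wrist1']]:
    v,m,k=run(n,x0); print(n,np.round(v,4),'med',round(m,4),k, 'lid in case',np.round(inv(np.array([[v[3],v[4],0]]),*v[:3])[0]*1e3,1),'dyaw',round(v[5]-v[2],3))
E
python3 f1.py
```

```text
['top0'] [ 0.5211  0.0483 -0.0968  0.5631  0.0425 -0.1416] med 0.0011 4965 lid in case [42.3 -1.7  0. ] dyaw -0.045
['scene0'] [ 0.527   0.0422 -0.1047  0.5628  0.043  -0.1407] med 0.0011 4553 lid in case [35.5  4.6  0. ] dyaw -0.036
['wrist1'] [ 0.5221  0.0468 -0.099   0.5646  0.041  -0.1437] med 0.0005 21782 lid in case [42.9 -1.6  0. ] dyaw -0.045
['top0', 'scene0', 'wrist1'] [ 0.5269  0.0432 -0.1094  0.564   0.0421 -0.1441] med 0.0008 31300 lid in case [36.9  3.   0. ] dyaw -0.035
```

```bash
cat >> f1.py <<'E'
print('---')
for n in W:
    w=W[n]; w=w[~np.isnan(w).any(1)]
    P=w[(w[:,2]>0.015)&(w[:,2]<0.125)&(np.hypot(w[:,0]-.56,w[:,1]-.04)<.13)]
    def cost(v): 
        f=np.minimum(np.abs(sdf(CASE+LOOSE,inv(P,*v[:3]))),np.abs(sdf(LID,inv(P,*v[3:6],.08)))); return np.minimum(f,.004).mean()
    from scipy.optimize import minimize
    best=[]
    for x in (.518,.522,.526,.530):
      for y in (.040,.045,.050):
        r=minimize(cost,[x,y,-.1,.5635,.042,-.142],method='Nelder-Mead',options=dict(initial_simplex=np.array([[x,y,-.1,.5635,.042,-.142]]+[[x+.003*(i==0),y+.003*(i==1),-.1+.02*(i==2),.5635+.002*(i==3),.042+.002*(i==4),-.142+.01*(i==5)] for i in range(6)]),maxiter=250)); best.append((r.fun,r.x))
    best.sort(key=lambda t:t[0])
    for b in best[:3]: print(n,round(b[0]*1e3,4),np.round(b[1],4))
E
python3 f1.py
```

```text
['top0'] [ 0.5211  0.0483 -0.0968  0.5631  0.0425 -0.1416] med 0.0011 4965 lid in case [42.3 -1.7  0. ] dyaw -0.045
['scene0'] [ 0.527   0.0422 -0.1047  0.5628  0.043  -0.1407] med 0.0011 4553 lid in case [35.5  4.6  0. ] dyaw -0.036
['wrist1'] [ 0.5221  0.0468 -0.099   0.5646  0.041  -0.1437] med 0.0005 21782 lid in case [42.9 -1.6  0. ] dyaw -0.045
['top0', 'scene0', 'wrist1'] [ 0.5269  0.0432 -0.1094  0.564   0.0421 -0.1441] med 0.0008 31300 lid in case [36.9  3.   0. ] dyaw -0.035
---
top0 1.3413 [ 0.5214  0.0482 -0.098   0.5613  0.043  -0.1439]
top0 1.3413 [ 0.5214  0.0482 -0.0979  0.5613  0.043  -0.1439]
top0 1.3413 [ 0.5214  0.0482 -0.0979  0.5613  0.043  -0.1439]
scene0 1.3212 [ 0.5225  0.0485 -0.099   0.5622  0.0432 -0.1428]
scene0 1.3212 [ 0.5225  0.0485 -0.0989  0.5622  0.0432 -0.1429]
scene0 1.3212 [ 0.5225  0.0485 -0.099   0.5622  0.0432 -0.1429]
wrist1 0.7266 [ 0.5221  0.0468 -0.0992  0.5628  0.0414 -0.1452]
wrist1 0.7266 [ 0.5221  0.0468 -0.0992  0.5628  0.0414 -0.1451]
wrist1 0.7266 [ 0.5221  0.0468 -0.0992  0.5628  0.0414 -0.1451]
```

Emit:
send_rows(deltas=[{"dp":[-0.04,0.05,-0.25],"rotation":[0,0,-0.03]},{"dp":[-0.075,0.09,-0.5],"rotation":[0,0,-0.06]},{"dp":[-0.075,0.09,-0.75],"rotation":[0,0,-0.06]},{"dp":[-0.075,0.09,-0.9],"rotation":[0,0,-0.06]}])

```text
clock: 4.02
position: [0.559, 0.044, 0.1399]
ee_rot: [-0.002, 0.755, 0.656, -0.001]
contact_force: [0.2, -1.4, -0.1]
width: 0.0851
```

Emit:
send_rows(deltas=[{"dp":[0,0,-0.13],"rotation":[0,0,0]},{"dp":[0,0,-0.265],"rotation":[0,0,0]},{"dp":[0,0,-0.265],"rotation":[0,0,0]}])

```text
clock: 4.27
position: [0.5588, 0.0437, 0.1079]
ee_rot: [-0.002, 0.755, 0.656, -0.002]
contact_force: [-1.8, 0.4, -0.2]
width: 0.0852
```

Emit:
send_rows(deltas=[{"dp":[0,0,0],"rotation":[0,0,0]},{"dp":[0,0,0],"rotation":[0,0,0]},{"dp":[0,0,0],"rotation":[0,0,0]},{"dp":[0,0,0],"rotation":[0,0,0]},{"dp":[0,0,0],"rotation":[0,0,0]},{"dp":[0,0,0],"rotation":[0,0,0]}], fingers=1, grip_force=40)

```text
clock: 4.77
position: [0.5625, 0.0422, 0.1115]
ee_rot: [0.0, 0.756, 0.655, 0.0]
contact_force: [2.3, -0.4, -3.5]
width: 0.0149
```

Emit:
send_rows(deltas=[{"dp":[-0.03,0.005,0],"rotation":[0,0,0.03]},{"dp":[-0.06,0.012,0],"rotation":[0,0,0.06]},{"dp":[-0.115,0.023,0],"rotation":[0,0,0.09]},{"dp":[-0.115,0.023,0],"rotation":[0,0,0.09]},{"dp":[-0.115,0.023,0],"rotation":[0,0,0.09]}])

```text
clock: 5.18
position: [0.5482, 0.045, 0.1114]
ee_rot: [0.0, 0.741, 0.672, 0.0]
contact_force: [1.2, 0.2, 6.0]
width: 0.0154
```

```bash
cat > f2.py <<'E'
import sys
from fit import *
from scipy.optimize import minimize
def fitlid(tag,cams=('wrist','top','scene'),lz=.08,case0=(.522,.0477,-.0988),lid0=(.549,.045,-.0988),rad=.13):
    for n in cams:
        p=snap(n,f'{n}_{tag}.png'); np.savez(f'{n}_{tag}.npz',**{k:np.array(v) for k,v in p.items()})
        w=cloud(p).reshape(-1,3); w=w[~np.isnan(w).any(1)]
        P=w[(w[:,2]>0.015)&(w[:,2]<0.089)&(np.hypot(w[:,0]-.55,w[:,1]-.04)<rad)]
        def cost(v):
            f=np.minimum(np.abs(sdf(CASE+LOOSE,inv(P,*v[:3]))),np.abs(sdf(LID,inv(P,*v[3:6],lz)))); return np.minimum(f,.004).mean()
        x0=np.array([*case0,*lid0]); S=np.vstack([x0,x0+np.diag([.003,.003,.02,.003,.003,.02])])
        r=minimize(cost,x0,method='Nelder-Mead',options=dict(initial_simplex=S,maxiter=400)); v=r.x
        print(n,len(P),round(r.fun*1e3,3),np.round(v,4),'lid in case mm',np.round(inv(np.array([[v[3],v[4],0]]),*v[:3])[0,:2]*1e3,1),'dyaw',round(v[5]-v[2],3))
if __name__=='__main__': fitlid(sys.argv[1])
E
python3 f2.py 2; python3 -c "
from h import *
s=monitor.get_state();print(s['clock'],np.round(s['position'],4),np.round(s['contact_force'],1),np.round(s['moment'],2))"
```

```text
wrist 46037 0.734 [ 0.5218  0.047  -0.099   0.55    0.0443 -0.0964] lid in case mm [28.3  0.1] dyaw 0.003
top 1245 1.06 [ 0.5214  0.0482 -0.0985  0.548   0.0458 -0.0938] lid in case mm [26.7  0.2] dyaw 0.005
scene 3470 1.205 [ 0.5225  0.0485 -0.0984  0.5485  0.0457 -0.0932] lid in case mm [26.2 -0.3] dyaw 0.005
5.3333 [0.5483 0.045  0.1114] [ 0.2 -0.9  6. ] [ 0.02 -0.14  0.12]
```

Emit:
send_rows(deltas=[{"dp":[-0.06,0.006,0],"rotation":[0,0,-0.005]},{"dp":[-0.12,0.012,0],"rotation":[0,0,-0.008]},{"dp":[-0.182,0.018,0],"rotation":[0,0,-0.008]},{"dp":[-0.182,0.018,0],"rotation":[0,0,-0.008]}])

```text
clock: 5.67
position: [0.5257, 0.0472, 0.1114]
ee_rot: [0.0, 0.742, 0.67, 0.0]
contact_force: [1.0, 0.5, 7.9]
width: 0.0156
```

Emit:
send_rows(deltas=[{"dp":[-0.02,0.002,0],"rotation":[0,0,0]},{"dp":[-0.036,0.0036,0],"rotation":[0,0,0]},{"dp":[-0.036,0.0036,0],"rotation":[0,0,0]}])

```text
clock: 5.92
position: [0.5227, 0.0475, 0.1114]
ee_rot: [0.001, 0.742, 0.67, 0.001]
contact_force: [4.2, -0.8, 7.0]
width: 0.015
```

Emit:
send_rows(deltas=[{"dp":[-0.015,0.0015,0],"rotation":[0,0,0]},{"dp":[-0.015,0.0015,0],"rotation":[0,0,0]},{"dp":[-0.015,0.0015,0],"rotation":[0,0,0]}])

```text
clock: 6.17
position: [0.5222, 0.0476, 0.1114]
ee_rot: [0.002, 0.742, 0.67, 0.002]
contact_force: [7.4, -0.4, 4.6]
width: 0.0153
```

```bash
sed -i 's/lid0=(.549,.045,-.0988)/lid0=(.5225,.047,-.0988)/' f2.py; python3 f2.py 3; python3 -c "
from h import *
s=monitor.get_state();print(s['clock'],np.round(s['position'],4),np.round(s['contact_force'],1),np.round(s['moment'],2))"
```

```text
wrist 41114 0.788 [ 0.5225  0.047  -0.099   0.524   0.0468 -0.1019] lid in case mm [1.5 0. ] dyaw -0.003
top 853 1.021 [ 0.5213  0.0483 -0.0983  0.5222  0.0482 -0.0985] lid in case mm [1.  0.1] dyaw -0.0
scene 3234 1.232 [ 0.5226  0.0485 -0.0975  0.5228  0.0481 -0.1021] lid in case mm [ 0.3 -0.3] dyaw -0.005
6.3167 [0.5222 0.0476 0.1114] [ 6.1 -0.6  4.7] [-0.05 -0.72  0.05]
```

View pics/wrist_3.png

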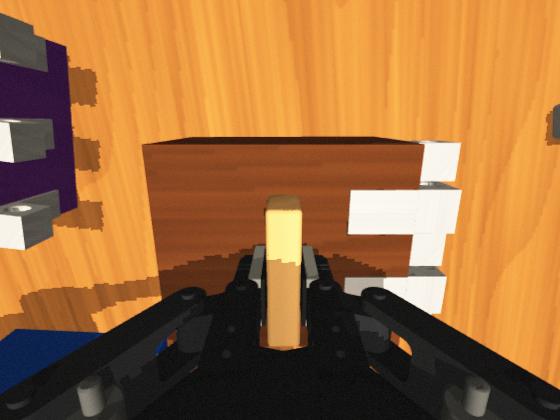

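Emit:
send_rows(deltas=[{"dp":[-0.012,0.0012,0],"rotation":[0,0,0]},{"dp":[-0.015,0.0015,0],"rotation":[0,0,0]},{"dp":[-0.015,0.0015,0],"rotation":[0,0,0]}])

```text
clock: 6.57
position: [0.5221, 0.0476, 0.1114]
ee_rot: [0.003, 0.742, 0.67, 0.003]
contact_force: [9.8, -1.1, 0.8]
width: 0.015
```

Emit:
send_rows(deltas=[{"dp":[0.022,-0.0022,0],"rotation":[0,0,0]},{"dp":[0.022,-0.0022,0],"rotation":[0,0,0]}])

```text
clock: 6.73
position: [0.5222, 0.0476, 0.1114]
ee_rot: [0.001, 0.742, 0.67, 0.001]
contact_force: [4.5, -0.0, 7.3]
width: 0.0154
```

Emit:
send_rows(deltas=[{"dp":[0,0,0],"rotation":[0,0,0]},{"dp":[0,0,0],"rotation":[0,0,0]},{"dp":[0,0,0],"rotation":[0,0,0]}], fingers=-1)

```text
clock: 6.98
position: [0.5189, 0.0478, 0.1095]
ee_rot: [-0.002, 0.742, 0.67, -0.002]
contact_force: [-0.6, -0.3, 0.8]
width: 0.0509
```

Emit:
send_rows(deltas=[{"dp":[0,0,0.25],"rotation":[0,0,0]},{"dp":[0,0,0.5],"rotation":[0,0,0]},{"dp":[0,0,0.75],"rotation":[0,0,0]},{"dp":[0,0,1],"rotation":[0,0,0]},{"dp":[0,0,1],"rotation":[0,0,0]}])

```text
clock: 7.4
position: [0.5235, 0.0477, 0.2357]
ee_rot: [0.003, 0.742, 0.67, 0.003]
contact_force: [1.1, 0.0, 0.4]
width: 0.0853
```

```bash
python3 f2.py 4; python3 - <<'E'
from h import *
s=monitor.get_state();print(s['clock'],np.round(s['position'],4),np.round(s['contact_force'],1),np.round(s['moment'],2))
p=dict(np.load('wrist_4.npz')); cv2.imwrite('pics/w4c.png',cv2.resize(p['color'][100:270,250:480,::-1],None,fx=3.4,fy=3.4,interpolation=cv2.INTER_CUBIC))
E
```

```text
wrist 19310 0.812 [ 0.5251  0.0466 -0.0989  0.5239  0.0466 -0.1007] lid in case mm [-1.2 -0.1] dyaw -0.002
top 845 1.008 [ 0.5215  0.0482 -0.0983  0.5223  0.0486 -0.0976] lid in case mm [0.8 0.4] dyaw 0.001
scene 3473 1.213 [ 0.5228  0.0485 -0.0997  0.5225  0.0481 -0.1043] lid in case mm [-0.3 -0.4] dyaw -0.005
7.55 [0.5201 0.0477 0.2298] [-0.2  0.   0.5] [-0.02 -0.01 -0.02]
```

View pics/w4c.png

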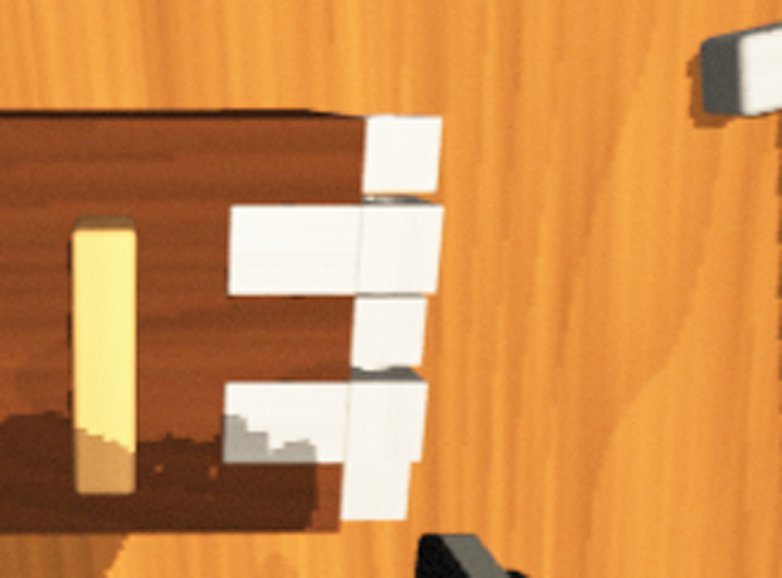

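```bash
python3 - <<'E'
from fit import *
for n in ['wrist_4','wrist_3','top_4','scene_4','top_3','scene_3','wrist1']:
    w=cloud(dict(np.load(n+'.npz'))).reshape(-1,3); w=w[~np.isnan(w).any(1)]
    q=inv(w,.5222,.0479,-.0988)
    o=[]
    for y0,y1 in [(-57,-43),(-34,-16),(-7,7),(16,34),(43,57)]:
        m=(q[:,0]>.074)&(q[:,0]<.088)&(q[:,1]>y0/1e3)&(q[:,1]<y1/1e3)&(q[:,2]>.05)&(q[:,2]<.095)
        o.append((round(np.median(q[m,2])*1e3,1) if m.sum() else None,int(m.sum())))
    print(n,o)
E
```

```text
wrist_4 [(np.float64(77.3), 174), (np.float64(86.2), 250), (np.float64(79.1), 199), (np.float64(86.3), 283), (np.float64(79.2), 227)]
wrist_3 [(None, 0), (np.float64(86.2), 674), (np.float64(79.2), 549), (np.float64(86.2), 871), (np.float64(79.2), 715)]
top_4 [(np.float64(76.5), 7), (None, 0), (None, 0), (None, 0), (None, 0)]
scene_4 [(np.float64(77.3), 44), (np.float64(87.2), 40), (np.float64(79.7), 28), (np.float64(87.1), 38), (np.float64(80.4), 24)]
top_3 [(None, 0), (None, 0), (None, 0), (None, 0), (None, 0)]
scene_3 [(np.float64(77.9), 42), (np.float64(86.8), 38), (np.float64(79.6), 25), (np.float64(87.3), 38), (np.float64(80.4), 25)]
wrist1 [(np.float64(86.3), 176), (np.float64(87.1), 240), (np.float64(86.2), 207), (np.float64(87.2), 272), (np.float64(86.1), 222)]
```

```bash
cat > pin.py <<'E'
from fit import *
from scipy.optimize import minimize
# pin model in pin frame x along axis
def pinsdf(P,x,y,a,z=.034):
    c,s=np.cos(a),np.sin(a);d=P-[x,y,z];u=c*d[:,0]+s*d[:,1];v=-s*d[:,0]+c*d[:,1];r=np.hypot(v,d[:,2])
    def cyl(u0,u1,R):
        qx=np.abs(u-(u0+u1)/2)-(u1-u0)/2;qr=r-R
        return np.hypot(np.maximum(qx,0),np.maximum(qr,0))+np.minimum(np.maximum(qx,qr),0)
    R=np.interp(u,[.122,.132],[.005,.003])
    return np.minimum(np.minimum(cyl(0,.132,R),cyl(-.006,0,.01)),np.inf)
def cradsdf(P,x,y,a):
    q=inv(P,x,y,a); q[:,0]-=.055
    mm=[B(-65,65,-25,25,0,10)]
    for xx in (-15,55): mm+= [B(xx-6,xx+6,-25,-7,10,39),B(xx-6,xx+6,7,25,10,39),B(xx-6,xx+6,-25,25,10,29)]
    return sdf(mm,q)
def fitpin(npz,x0=(.449,-.338,1.48)):
    w=cloud(dict(np.load(npz))).reshape(-1,3); w=w[~np.isnan(w).any(1)]
    P=w[(w[:,2]>.012)&(w[:,2]<.06)&(np.hypot(w[:,0]-.457,w[:,1]+.275)<.1)]
    def cost(v): return np.minimum(np.minimum(abs(pinsdf(P,*v)),abs(cradsdf(P,*v))),.004).mean()
    best=None
    for dx in (-.004,0,.004):
      for dy in (-.008,0,.008):
        x=np.array(x0)+[dx,dy,0];S=np.vstack([x,x+np.diag([.004,.004,.05])])
        r=minimize(cost,x,method='Nelder-Mead',options=dict(initial_simplex=S,maxiter=300))
        if best is None or r.fun<best.fun: best=r
    # pin only with z
    P2=P[(P[:,2]>.036)&(abs(pinsdf(P,*best.x))<.006)]
    print(npz,len(P),round(best.fun*1e3,3),np.round(best.x,4)); return best.x
if __name__=='__main__':
    import sys
    for n in sys.argv[1:]: fitpin(n)
E
python3 pin.py top0.npz scene0.npz top_4.npz scene_4.npz
```

```text
top0.npz 811 1.195 [ 0.4496 -0.3432  1.4367]
scene0.npz 980 1.346 [ 0.4498 -0.3428  1.4324]
top_4.npz 836 1.151 [ 0.4495 -0.3431  1.4351]
scene_4.npz 977 1.323 [ 0.4499 -0.3428  1.4314]
```

Emit:
send_rows(deltas=[{"dp":[-0.05,-0.26,0],"rotation":[0,0,-0.03]},{"dp":[-0.1,-0.52,-0.05],"rotation":[0,0,-0.07]},{"dp":[-0.143,-0.783,-0.1],"rotation":[0,0,-0.07]}])

```text
clock: 7.8
position: [0.5023, -0.0465, 0.2165]
ee_rot: [-0.002, 0.753, 0.658, -0.001]
contact_force: [0.1, -0.2, 0.6]
width: 0.0851
```

Emit:
send_rows(deltas=[{"dp":[-0.05,-0.26,0],"rotation":[0,0,0]},{"dp":[-0.1,-0.52,-0.05],"rotation":[0,0,0]},{"dp":[-0.143,-0.783,-0.1],"rotation":[0,0,0]}])

```text
clock: 8.05
position: [0.4849, -0.1409, 0.2043]
ee_rot: [-0.002, 0.754, 0.657, -0.001]
contact_force: [1.1, -0.9, -0.5]
width: 0.0852
```

Emit:
send_rows(deltas=[{"dp":[-0.05,-0.26,0],"rotation":[0,0,0]},{"dp":[-0.1,-0.52,-0.05],"rotation":[0,0,0]},{"dp":[-0.143,-0.783,-0.1],"rotation":[0,0,0]}])

```text
clock: 8.3
position: [0.4678, -0.2347, 0.1923]
ee_rot: [-0.002, 0.754, 0.657, -0.001]
contact_force: [0.4, -0.3, -0.6]
width: 0.0849
```

Emit:
send_rows(deltas=[{"dp":[-0.05,-0.26,0],"rotation":[0,0,0]},{"dp":[-0.1,-0.52,-0.05],"rotation":[0,0,0]},{"dp":[-0.143,-0.783,-0.1],"rotation":[0,0,0]},{"dp":[-0.143,-0.783,-0.1],"rotation":[0,0,0]},{"dp":[-0.143,-0.783,-0.1],"rotation":[0,0,0]},{"dp":[-0.143,-0.783,-0.1],"rotation":[0,0,0]}])

```text
clock: 8.8
position: [0.4516, -0.327, 0.1807]
ee_rot: [-0.002, 0.754, 0.657, 0.0]
contact_force: [0.2, 0.5, -0.2]
width: 0.0854
```

```bash
python3 - <<'E'
from h import *
p=snap('wrist','wrist5.png'); np.savez('wrist5.npz',**{k:np.array(v) for k,v in p.items()})
p=snap('scene','scene_5.png'); np.savez('scene_5.npz',**{k:np.array(v) for k,v in p.items()})
s=monitor.get_state();print(s['clock'],np.round(s['position'],4),np.round(s['ee_rot'],4),np.round(s['contact_force'],1),s['qpos'])
E
python3 pin.py wrist5.npz
```

```text
8.9 [ 0.4524 -0.3267  0.1818] [-1.100e-03  7.535e-01  6.574e-01  1.000e-04] [-0.3 -0.3  0.5] [-7.50406927e-01  2.98520447e-01  1.64977706e+00  5.13394020e-04
  1.19550022e+00 -6.14583905e-01]
wrist5.npz 3415 0.464 [ 0.4496 -0.3445  1.4343]
```

View pics/wrist5.png

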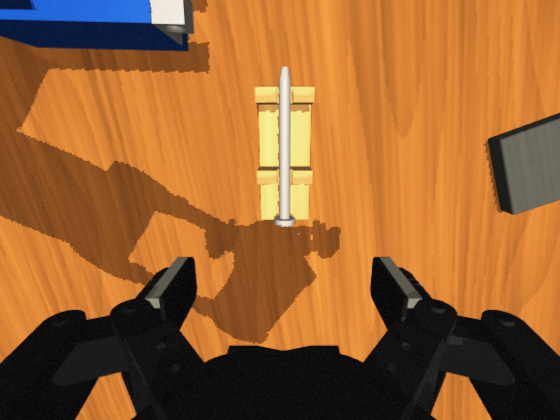

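Emit:
send_rows(deltas=[{"dp":[-0.005,-0.012,-0.3],"rotation":[0,0,0]},{"dp":[-0.005,-0.025,-0.6],"rotation":[0,0,0]},{"dp":[-0.005,-0.025,-0.9],"rotation":[0,0,0]},{"dp":[-0.005,-0.025,-0.917],"rotation":[0,0,0]}])

```text
clock: 9.23
position: [0.4487, -0.3265, 0.0671]
ee_rot: [-0.006, 0.753, 0.658, -0.001]
contact_force: [-0.4, 1.1, 0.1]
width: 0.0856
```

Emit:
send_rows(deltas=[{"dp":[0,0,-0.15],"rotation":[0,0,0]},{"dp":[0,0,-0.308],"rotation":[0,0,0]},{"dp":[0,0,-0.308],"rotation":[0,0,0]},{"dp":[0,0,-0.308],"rotation":[0,0,0]},{"dp":[0,0,-0.308],"rotation":[0,0,0]}])

```text
clock: 9.65
position: [0.4531, -0.3315, 0.0373]
ee_rot: [0.001, 0.754, 0.657, 0.0]
contact_force: [0.8, -0.6, -0.3]
width: 0.0853
```

```bash
python3 - <<'E'
from h import *
p=snap('wrist','wrist6.png')
s=monitor.get_state();print(s['clock'],np.round(s['position'],4),np.round(s['ee_rot'],4),np.round(s['contact_force'],1))
E
```

```text
9.7 [ 0.4532 -0.3317  0.0374] [1.600e-03 7.536e-01 6.573e-01 2.000e-04] [-0.3  0.2  0.3]
```

View pics/wrist6.png

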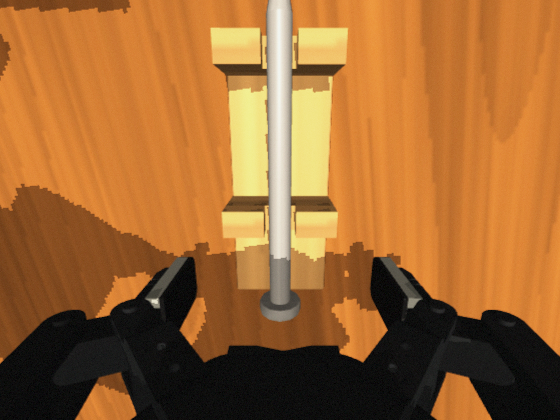

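Emit:
send_rows(deltas=[{"dp":[0,0,-0.01],"rotation":[0,0,0]},{"dp":[0,0,-0.01],"rotation":[0,0,0]},{"dp":[0,0,-0.01],"rotation":[0,0,0]},{"dp":[0,0,-0.01],"rotation":[0,0,0]}])

```text
clock: 10.03
position: [0.4522, -0.3313, 0.0348]
ee_rot: [0.0, 0.754, 0.657, 0.0]
contact_force: [0.1, 0.3, -0.6]
width: 0.0854
```

Emit:
send_rows(deltas=[{"dp":[0,0,0],"rotation":[0,0,0]},{"dp":[0,0,0],"rotation":[0,0,0]},{"dp":[0,0,0],"rotation":[0,0,0]},{"dp":[0,0,0],"rotation":[0,0,0]},{"dp":[0,0,0],"rotation":[0,0,0]},{"dp":[0,0,0],"rotation":[0,0,0]},{"dp":[0,0,0],"rotation":[0,0,0]}], fingers=1, grip_force=100)

```text
clock: 10.62
position: [0.452, -0.3312, 0.0344]
ee_rot: [-0.0, 0.754, 0.657, -0.0]
contact_force: [-0.6, 0.2, 1.5]
width: 0.0066
```

```bash
python3 - <<'E'
from h import *
p=snap('wrist','wrist7.png')
s=monitor.get_state();print(s['clock'],np.round(s['position'],4),np.round(s['ee_rot'],4),np.round(s['contact_force'],1),np.round(s['moment'],2))
E
```

```text
10.6667 [ 0.452  -0.3312  0.0344] [-0.      0.7538  0.6571 -0.    ] [0.2 0.3 1.8] [-0.   0.1  0. ]
```

View pics/wrist7.png

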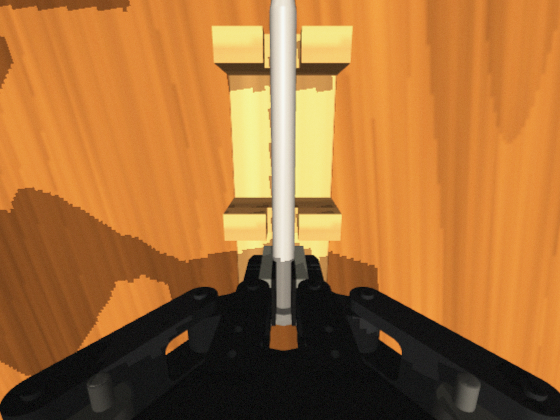

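Emit:
send_rows(deltas=[{"dp":[0,0,0.08],"rotation":[0,0,0]},{"dp":[0,0,0.2],"rotation":[0,0,0]},{"dp":[0,0,0.35],"rotation":[0,0,0]},{"dp":[0,0,0.5],"rotation":[0,0,0]},{"dp":[0,0,0.65],"rotation":[0,0,0]},{"dp":[0,0,0.65],"rotation":[0,0,0]}])

```text
clock: 11.17
position: [0.454, -0.3329, 0.1163]
ee_rot: [0.004, 0.754, 0.657, 0.0]
contact_force: [0.5, -1.0, -0.9]
width: 0.007
```

Emit:
send_rows(deltas=[{"dp":[0.12,0.16,0],"rotation":[0,0,0.02]},{"dp":[0.24,0.33,0],"rotation":[0,0,0.04]},{"dp":[0.37,0.5,0],"rotation":[0,0,0.06]},{"dp":[0.46,0.62,0],"rotation":[0,0,0.075]},{"dp":[0.55,0.74,0],"rotation":[0,0,0.075]}])

```text
clock: 11.58
position: [0.5183, -0.2411, 0.1117]
ee_rot: [-0.0, 0.741, 0.671, -0.0]
contact_force: [-0.3, 0.4, -1.3]
width: 0.0067
```

Emit:
send_rows(deltas=[{"dp":[0.12,0.16,0],"rotation":[0,0,0]},{"dp":[0.24,0.33,0],"rotation":[0,0,0]},{"dp":[0.37,0.5,0],"rotation":[0,0,0]},{"dp":[0.46,0.62,0],"rotation":[0,0,0]},{"dp":[0.55,0.7,0],"rotation":[0,0,0]},{"dp":[0.55,0.7,0],"rotation":[0,0,0]},{"dp":[0.55,0.7,0],"rotation":[0,0,0]}])

```text
clock: 12.17
position: [0.5841, -0.1582, 0.1118]
ee_rot: [-0.0, 0.741, 0.672, -0.0]
contact_force: [0.0, -0.5, -0.4]
width: 0.0065
```

```bash
python3 - <<'E'
from h import *
for n in ['wrist','scene','top']:
    p=snap(n,n+'8.png'); np.savez(n+'8.npz',**{k:np.array(v) for k,v in p.items()})
s=monitor.get_state();print(s['clock'],np.round(s['position'],4),np.round(s['ee_rot'],4),np.round(s['contact_force'],1),np.round(s['moment'],2))
p=dict(np.load('scene8.npz'));cv2.imwrite('pics/s8c.png',cv2.resize(p['color'][150:350,180:400,::-1],None,fx=3,fy=3,interpolation=cv2.INTER_CUBIC))
E
```

```text
12.3167 [ 0.5833 -0.1592  0.112 ] [-3.000e-04  7.417e-01  6.707e-01 -4.000e-04] [-0.  -0.4 -1. ] [-0.04 -0.03 -0.02]
```

View pics/wrist8.png

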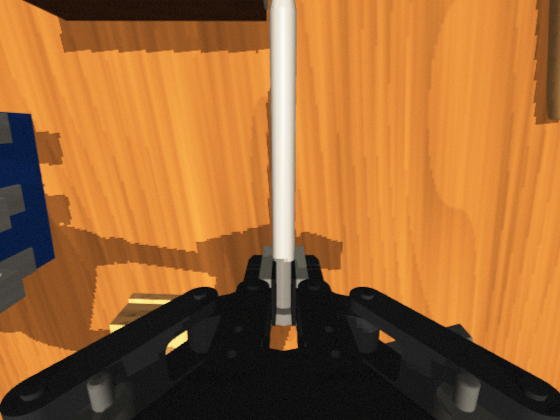

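View pics/s8c.png

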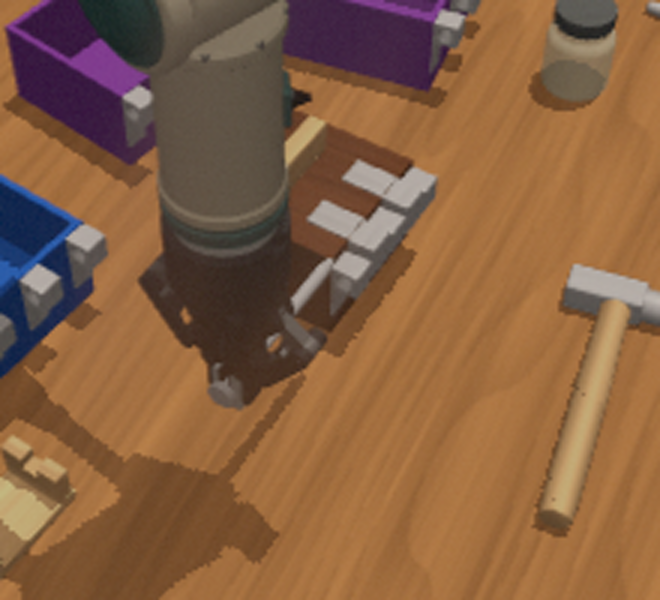

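```bash
cat > pinax.py <<'E'
from fit import *
from scipy.optimize import least_squares
from scipy.spatial.transform import Rotation as Rn
def pinax(npz,pos,quat,rows=(15,235),zr=.02,lmax=.12):
    p=dict(np.load(npz)); w=cloud(p)
    P=w.reshape(-1,3); P=P[~np.isnan(P).any(1)]
    R=Rn.from_quat([quat[1],quat[2],quat[3],quat[0]]).as_matrix()
    q=(P-pos)@R  # tool frame: x along +y world side, y jaw, z down
    m=(abs(q[:,1])<.009)&(q[:,0]>.018)&(q[:,0]<lmax)&(abs(q[:,2])<zr); Q=q[m]
    # cylinder r=5 surface: params y0,ky,z0,kz
    def f(v):
        dy=Q[:,1]-v[0]-v[1]*Q[:,0]; dz=Q[:,2]-v[2]-v[3]*Q[:,0]; return np.hypot(dy,dz)-.005
    r=least_squares(f,[0,0,.0,0],loss='soft_l1',f_scale=.001)
    v=r.x; print('n',len(Q),'tool frame y0 %.2fmm ky %.4f  z0 %.2fmm kz %.4f'%(v[0]*1e3,v[1],v[2]*1e3,v[3]),'res',np.median(abs(r.fun))*1e3,'xmax',Q[:,0].max())
    a=R@np.array([1,v[1],v[3]]);o=pos+R@np.array([0,v[0],v[2]])
    a/=np.linalg.norm(a); print('axis yaw',np.arctan2(a[1],a[0]),'pitch up',np.arcsin(a[2]),'pt at TCP',np.round(o,4)); return o,a
if __name__=='__main__':
    pinax('wrist8.npz',np.array([.5838,-.1588,.112]),[0,.7417,.6707,0])
    pinax('wrist8.npz',np.array([.5838,-.1588,.112]),[0,.7417,.6707,0],lmax=.07)
E
python3 pinax.py
```

```text
n 6047 tool frame y0 -0.14mm ky -0.0049  z0 0.58mm kz 0.0053 res 0.323796887662816 xmax 0.11283905747049457
axis yaw 1.475267851346442 pitch up -0.00527272682644524 pt at TCP [ 0.5837 -0.1588  0.1114]
n 2858 tool frame y0 -0.11mm ky -0.0055  z0 0.62mm kz 0.0045 res 0.30935099512081854 xmax 0.06979613462588606
axis yaw 1.4758424112427757 pitch up -0.004517054321355483 pt at TCP [ 0.5837 -0.1588  0.1114]
```

Emit:
send_rows(deltas=[{"dp":[-0.005,0,-0.06],"rotation":[0.01,0,-0.007]},{"dp":[-0.005,0,-0.15],"rotation":[0.01,0,-0.007]},{"dp":[-0.005,0,-0.25],"rotation":[0.01,0,-0.007]},{"dp":[-0.005,0,-0.33],"rotation":[0.01,0,-0.007]},{"dp":[-0.005,0,-0.377],"rotation":[0.01,0,-0.007]},{"dp":[-0.005,0,-0.377],"rotation":[0.01,0,-0.007]},{"dp":[-0.005,0,-0.377],"rotation":[0.01,0,-0.007]},{"dp":[-0.005,0,-0.377],"rotation":[0.01,0,-0.007]},{"dp":[-0.005,0,-0.377],"rotation":[0.01,0,-0.007]}])

```text
clock: 13.07
position: [0.584, -0.1586, 0.0677]
ee_rot: [-0.001, 0.743, 0.67, 0.002]
contact_force: [-0.0, -0.2, -0.8]
width: 0.0067
```

```bash
cat > st.py <<'E'
from h import *
import sys
from scipy.spatial.transform import Rotation as Rn
def case(P,x=.5222,y=.0479,a=-.0988):
    c,s=np.cos(a),np.sin(a);d=np.array(P)-[x,y,0];return np.array([c*d[0]+s*d[1],-s*d[0]+c*d[1],d[2]])
def show():
    s=monitor.get_state();q=s['ee_rot'];R=Rn.from_quat([q[1],q[2],q[3],q[0]]).as_matrix()
    print(s['clock'],np.round(s['position'],4),'yaw %.4f pitch %.4f'%(np.arctan2(R[1,0],R[0,0])-np.pi/2,np.arcsin(R[2,0])),'F',np.round(s['contact_force'],1),'M',np.round(s['moment'],2))
    print('TCP rel case_hinge mm',np.round((case(s['position'])-[.081,0,.068])*1e3,2)); return s['position'],q
if __name__=='__main__':
    pos,q=show()
    if len(sys.argv)>1:
        from pinax import pinax
        p=snap('wrist',sys.argv[1]+'.png'); np.savez(sys.argv[1]+'.npz',**{k:np.array(v) for k,v in p.items()})
        o,a=pinax(sys.argv[1]+'.npz',pos,q); 
        t=o+a*.1185; print('pin at TCP rel hinge',np.round((case(o)-[.081,0,.068])*1e3,2),'tip',np.round((case(t)-[.081,0,.068])*1e3,2))
E
python3 st.py wrist9
```

```text
13.0667 [ 0.584  -0.1586  0.0677] yaw -0.1030 pitch 0.0046 F [-0.  -0.2 -0.8] M [-0.02  0.03  0.02]
TCP rel case_hinge mm [   0.86 -199.41   -0.33]
n 6032 tool frame y0 -0.33mm ky -0.0030  z0 0.36mm kz 0.0047 res 0.3187238152114395 xmax 0.11225516441918823
axis yaw 1.4707865058293637 pitch up -0.00013399593913716095 pt at TCP [ 0.5837 -0.1586  0.0673]
pin at TCP rel hinge [   0.52 -199.41   -0.69] tip [  0.67 -80.91  -0.71]
```

View pics/wrist9.png

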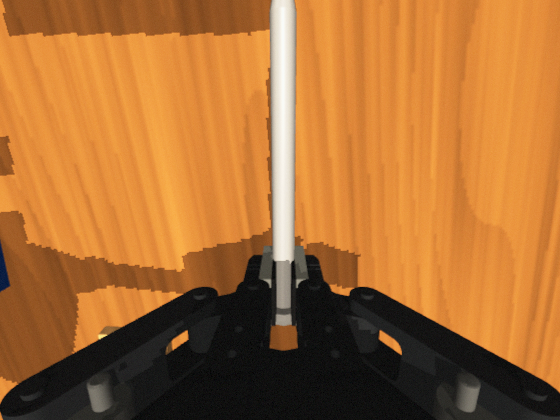

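Emit:
send_rows(deltas=[{"dp":[-0.003,0.02,-0.01],"rotation":[0,0,0]},{"dp":[0.002,0.06,-0.01],"rotation":[0,0,0]},{"dp":[0.006,0.1,-0.01],"rotation":[0,0,0]},{"dp":[0.008,0.124,-0.01],"rotation":[0,0,0]},{"dp":[0.008,0.124,-0.01],"rotation":[0,0,0]},{"dp":[0.008,0.124,-0.01],"rotation":[0,0,0]}])

```text
clock: 13.62
position: [0.5845, -0.1432, 0.0659]
ee_rot: [-0.002, 0.742, 0.67, 0.002]
contact_force: [0.5, -0.4, -0.9]
width: 0.0069
```

```bash
python3 st.py wrist10; python3 - <<'E'
from h import *
p=snap('scene','scene10.png');np.savez('scene10.npz',**{k:np.array(v) for k,v in p.items()});cv2.imwrite('pics/s10c.png',cv2.resize(p['color'][190:280,250:350,::-1],None,fx=6,fy=6,interpolation=cv2.INTER_CUBIC))
E
```

```text
13.6167 [ 0.5845 -0.1432  0.0659] yaw -0.1023 pitch 0.0048 F [ 0.5 -0.4 -0.9] M [-0.01  0.05 -0.09]
TCP rel case_hinge mm [  -0.19 -183.98   -2.06]
n 6030 tool frame y0 -0.34mm ky -0.0027  z0 0.36mm kz 0.0049 res 0.3119605768973697 xmax 0.11253930261162395
axis yaw 1.4711779608818552 pitch up -1.8411391904399985e-05 pt at TCP [ 0.5841 -0.1431  0.0656]
pin at TCP rel hinge [  -0.53 -183.98   -2.42] tip [ -0.43 -65.48  -2.42]
```

View pics/s10c.png

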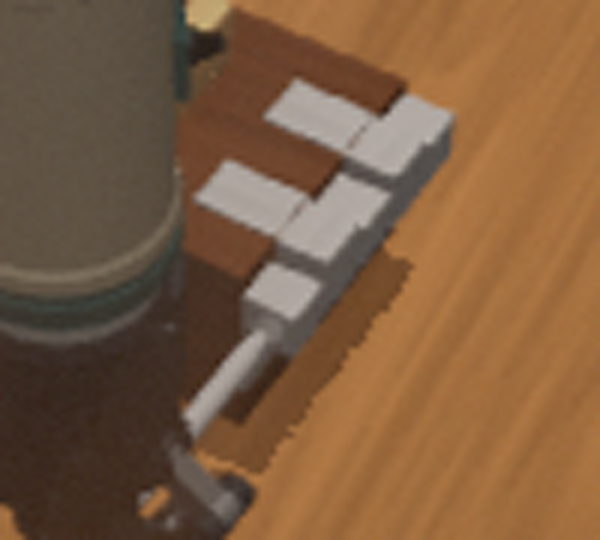

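View pics/wrist10.png

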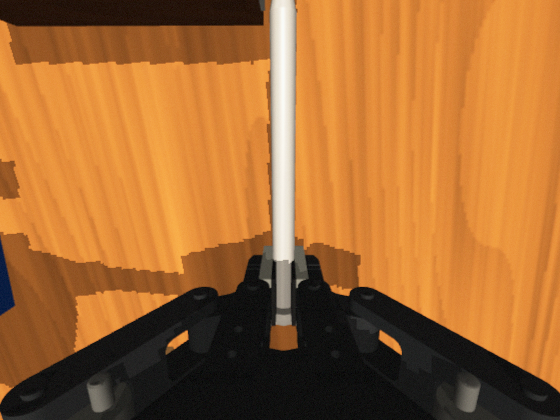

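Emit:
send_rows(deltas=[{"dp":[0.004,0.015,0],"rotation":[0,0,0]},{"dp":[0.005,0.03,0],"rotation":[0,0,0]},{"dp":[0.006,0.045,0],"rotation":[0,0,0]},{"dp":[0.0085,0.06,0],"rotation":[0,0,0]},{"dp":[0.0085,0.06,0],"rotation":[0,0,0]}])

```text
clock: 14.13
position: [0.5854, -0.1359, 0.0659]
ee_rot: [-0.002, 0.742, 0.67, 0.002]
contact_force: [-0.4, -0.1, -1.6]
width: 0.007
```

Emit:
send_rows(deltas=[{"dp":[0.0015,0.015,0],"rotation":[0,0,0]},{"dp":[0.003,0.03,0],"rotation":[0,0,0]},{"dp":[0.003,0.03,0],"rotation":[0,0,0]},{"dp":[0.003,0.03,0],"rotation":[0,0,0]}])

```text
clock: 14.47
position: [0.5858, -0.1326, 0.0659]
ee_rot: [-0.002, 0.742, 0.67, 0.002]
contact_force: [-0.1, 0.1, -1.6]
width: 0.0069
```

```bash
python3 st.py
```

```text
14.4667 [ 0.5858 -0.1326  0.0659] yaw -0.1027 pitch 0.0049 F [-0.1  0.1 -1.6] M [-0.08  0.02  0.02]
TCP rel case_hinge mm [ 9.0000e-02 -1.7335e+02 -2.1200e+00]
```

Emit:
send_rows(deltas=[{"dp":[0.0015,0.015,0],"rotation":[0,0,0]},{"dp":[0.003,0.03,0],"rotation":[0,0,0]},{"dp":[0.0045,0.045,0],"rotation":[0,0,0]},{"dp":[0.006,0.06,0],"rotation":[0,0,0]},{"dp":[0.006,0.06,0],"rotation":[0,0,0]}])

```text
clock: 14.88
position: [0.5865, -0.125, 0.0659]
ee_rot: [-0.002, 0.742, 0.67, 0.002]
contact_force: [-0.3, 0.2, -0.5]
width: 0.0069
```

Emit:
send_rows(deltas=[{"dp":[0,0,0.006],"rotation":[0,0,0]},{"dp":[0,0,0.012],"rotation":[0,0,0]},{"dp":[0,0,0.012],"rotation":[0,0,0]},{"dp":[0,0,0.012],"rotation":[0,0,0]}])

```text
clock: 15.22
position: [0.5866, -0.1256, 0.0674]
ee_rot: [-0.002, 0.743, 0.67, 0.002]
contact_force: [-0.0, -0.2, -1.5]
width: 0.0067
```

```bash
python3 st.py wrist11
```

```text
15.2167 [ 0.5866 -0.1256  0.0674] yaw -0.1032 pitch 0.0049 F [-0.  -0.2 -1.5] M [-0.07 -0.01 -0.06]
TCP rel case_hinge mm [   0.2  -166.31   -0.57]
n 6804 tool frame y0 -0.50mm ky 0.0009  z0 1.25mm kz -0.0126 res 0.5085225373891601 xmax 0.10965967064876535
axis yaw 1.4667753064289535 pitch up 0.017530381495361992 pt at TCP [ 0.5861 -0.1255  0.0662]
pin at TCP rel hinge [  -0.3  -166.3    -1.82] tip [  0.32 -47.82   0.26]
```

Emit:
send_rows(deltas=[{"dp":[0,0,0.004],"rotation":[0,0,0]},{"dp":[0,0,0.008],"rotation":[0,0,0]},{"dp":[0,0,0.008],"rotation":[0,0,0]},{"dp":[0,0,0.008],"rotation":[0,0,0]}])

```text
clock: 15.6
position: [0.5865, -0.1255, 0.0682]
ee_rot: [-0.002, 0.743, 0.67, 0.002]
contact_force: [-0.2, -0.9, -1.0]
width: 0.0068
```

```bash
sed -i "s/o,a=pinax(sys.argv\[1\]+'.npz',pos,q)/o,a=pinax(sys.argv[1]+'.npz',pos,q,lmax=float(sys.argv[2]) if len(sys.argv)>2 else .12,zr=.009)/" st.py; python3 st.py wrist12 .09
```

```text
15.6 [ 0.5865 -0.1255  0.0682] yaw -0.1030 pitch 0.0049 F [-0.2 -0.9 -1. ] M [-0.1   0.03 -0.03]
TCP rel case_hinge mm [ 6.0000e-02 -1.6625e+02  2.4000e-01]
n 4264 tool frame y0 -0.35mm ky -0.0032  z0 0.41mm kz 0.0092 res 0.3166472380211477 xmax 0.08999455991189086
axis yaw 1.4710101238573574 pitch up -0.004220114668455115 pt at TCP [ 0.5861 -0.1255  0.0678]
pin at TCP rel hinge [  -0.29 -166.24   -0.17] tip [ -0.17 -47.75  -0.67]
```

Emit:
send_rows(deltas=[{"dp":[0.0015,0.015,0.002],"rotation":[0.006,0,0]},{"dp":[0.003,0.03,0.003],"rotation":[0.006,0,0]},{"dp":[0.0045,0.045,0.003],"rotation":[0.006,0,0]},{"dp":[0.006,0.06,0.003],"rotation":[0.006,0,0]},{"dp":[0.0075,0.075,0.003],"rotation":[0.006,0,0]},{"dp":[0.0075,0.075,0.003],"rotation":[0.006,0,0]}])

```text
clock: 16.15
position: [0.5874, -0.1159, 0.0686]
ee_rot: [-0.003, 0.742, 0.67, 0.003]
contact_force: [-0.2, 1.2, -0.9]
width: 0.0064
```

Emit:
send_rows(deltas=[{"dp":[0.0015,0.015,0],"rotation":[0,0,0]},{"dp":[0.003,0.03,0],"rotation":[0,0,0]},{"dp":[0.0045,0.045,0],"rotation":[0,0,0]},{"dp":[0.0055,0.055,0],"rotation":[0,0,0]},{"dp":[0.0055,0.055,0],"rotation":[0,0,0]}])

```text
clock: 16.57
position: [0.5881, -0.1095, 0.0686]
ee_rot: [-0.003, 0.743, 0.67, 0.003]
contact_force: [-0.0, 0.7, -2.8]
width: 0.0064
```

```bash
python3 st.py wrist13 .075
```

```text
16.5667 [ 0.5881 -0.1095  0.0686] yaw -0.1029 pitch 0.0084 F [-0.   0.7 -2.8] M [-0.01  0.05  0.05]
TCP rel case_hinge mm [ 6.0000e-02 -1.5012e+02  6.1000e-01]
n 3181 tool frame y0 -0.32mm ky -0.0037  z0 0.42mm kz 0.0164 res 0.2972725243430381 xmax 0.0748918801827344
axis yaw 1.4715458145521976 pitch up -0.00802208485660662 pt at TCP [ 0.5877 -0.1094  0.0682]
pin at TCP rel hinge [  -0.25 -150.11    0.19] tip [ -0.2  -31.62  -0.76]
```

Emit:
send_rows(deltas=[{"dp":[0.0015,0.015,0],"rotation":[0.016,0,0]},{"dp":[0.003,0.03,0],"rotation":[0.016,0,0]},{"dp":[0.0045,0.045,0],"rotation":[0.016,0,0]},{"dp":[0.006,0.06,0],"rotation":[0.016,0,0]},{"dp":[0.0075,0.075,0],"rotation":[0.016,0,0]},{"dp":[0.0075,0.075,0],"rotation":[0.016,0,0]}])

```text
clock: 17.12
position: [0.589, -0.1005, 0.0686]
ee_rot: [-0.006, 0.742, 0.67, 0.005]
contact_force: [-0.5, -0.1, -3.2]
width: 0.0067
```

```bash
python3 st.py wrist14 .067
```

```text
17.1167 [ 0.589  -0.1005  0.0686] yaw -0.1028 pitch 0.0162 F [-0.5 -0.1 -3.2] M [-0.3   0.06  0.06]
TCP rel case_hinge mm [ 7.0000e-02 -1.4109e+02  5.7000e-01]
n 2654 tool frame y0 -0.38mm ky -0.0024  z0 0.36mm kz 0.0255 res 0.322059115331598 xmax 0.06688333286096232
axis yaw 1.4704338065951987 pitch up -0.009363022141908204 pt at TCP [ 0.5886 -0.1005  0.0682]
pin at TCP rel hinge [  -0.32 -141.08    0.21] tip [ -0.13 -22.59  -0.9 ]
```

Emit:
send_rows(deltas=[{"dp":[0.0015,0.015,0.001],"rotation":[0,0,0]},{"dp":[0.003,0.03,0.002],"rotation":[0,0,0]},{"dp":[0.0045,0.045,0.003],"rotation":[0,0,0]},{"dp":[0.006,0.06,0.003],"rotation":[0,0,0]},{"dp":[0.0075,0.075,0.003],"rotation":[0,0,0]},{"dp":[0.0085,0.085,0.003],"rotation":[0,0,0]},{"dp":[0.0085,0.085,0.003],"rotation":[0,0,0]}], grip_force=120)

```text
clock: 17.75
position: [0.59, -0.09, 0.069]
ee_rot: [-0.006, 0.743, 0.67, 0.006]
contact_force: [-0.5, 1.4, -1.9]
width: 0.006
```

Emit:
send_rows(deltas=[{"dp":[0.0015,0.015,0],"rotation":[0,0,0]},{"dp":[0.003,0.03,0],"rotation":[0,0,0]},{"dp":[0.0045,0.045,0],"rotation":[0,0,0]},{"dp":[0.006,0.06,0],"rotation":[0,0,0]},{"dp":[0.0075,0.075,0],"rotation":[0,0,0]},{"dp":[0.0075,0.075,0],"rotation":[0,0,0]}])

```text
clock: 18.25
position: [0.5909, -0.0811, 0.069]
ee_rot: [-0.006, 0.743, 0.67, 0.006]
contact_force: [-0.0, 2.6, -2.2]
width: 0.0059
```

```bash
python3 st.py wrist15 .055
```

```text
18.25 [ 0.5909 -0.0811  0.069 ] yaw -0.1030 pitch 0.0165 F [-0.   2.6 -2.2] M [-0.13  0.12 -0.  ]
TCP rel case_hinge mm [   0.13 -121.64    1.03]
n 1912 tool frame y0 -0.40mm ky -0.0012  z0 0.46mm kz 0.0190 res 0.2986809550501253 xmax 0.05499718184247935
axis yaw 1.469003759139389 pitch up -0.0025411559271385233 pt at TCP [ 0.5905 -0.0811  0.0686]
pin at TCP rel hinge [  -0.27 -121.63    0.56] tip [ 0.09 -3.13  0.26]
```

Emit:
send_rows(deltas=[{"dp":[0.0015,0.015,0],"rotation":[0,0,0]},{"dp":[0.003,0.03,0],"rotation":[0,0,0]},{"dp":[0.0045,0.045,0],"rotation":[0,0,0]},{"dp":[0.006,0.06,0],"rotation":[0,0,0]},{"dp":[0.0075,0.075,0],"rotation":[0,0,0]},{"dp":[0.0085,0.085,0],"rotation":[0,0,0]},{"dp":[0.0085,0.085,0],"rotation":[0,0,0]}])

```text
clock: 18.88
position: [0.5919, -0.071, 0.069]
ee_rot: [-0.006, 0.743, 0.67, 0.006]
contact_force: [-0.1, 0.9, -3.1]
width: 0.0061
```

Emit:
send_rows(deltas=[{"dp":[0.0015,0.015,0],"rotation":[0,0,0]},{"dp":[0.003,0.03,0],"rotation":[0,0,0]},{"dp":[0.0045,0.045,0],"rotation":[0,0,0]},{"dp":[0.006,0.06,0],"rotation":[0,0,0]},{"dp":[0.0075,0.075,0],"rotation":[0,0,0]},{"dp":[0.0085,0.085,0],"rotation":[0,0,0]},{"dp":[0.0085,0.085,0],"rotation":[0,0,0]}])

```text
clock: 19.47
position: [0.593, -0.0608, 0.069]
ee_rot: [-0.006, 0.743, 0.67, 0.006]
contact_force: [-0.4, 0.2, -2.2]
width: 0.006
```

```bash
python3 st.py wrist16 .04
```

```text
19.4667 [ 0.593  -0.0608  0.069 ] yaw -0.1029 pitch 0.0164 F [-0.4  0.2 -2.2] M [-0.12  0.03 -0.03]
TCP rel case_hinge mm [   0.15 -101.21    1.05]
n 1033 tool frame y0 -0.48mm ky 0.0003  z0 0.56mm kz 0.0117 res 0.2832156732139879 xmax 0.03927556411365328
axis yaw 1.467622391787124 pitch up 0.0046456162243942185 pt at TCP [ 0.5925 -0.0608  0.0685]
pin at TCP rel hinge [  -0.33 -101.2     0.49] tip [ 0.19 17.3   1.04]
```

View pics/wrist16.png

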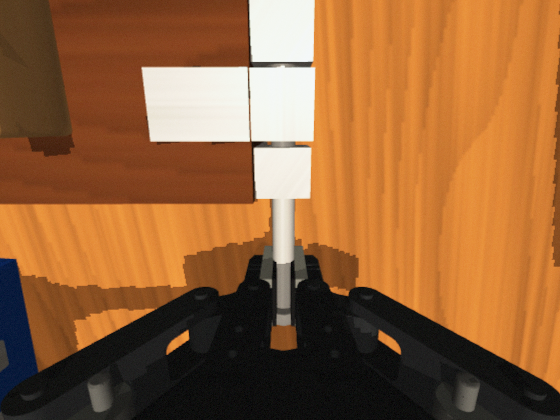

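Emit:
send_rows(deltas=[{"dp":[0.0015,0.015,-0.001],"rotation":[0,0,0]},{"dp":[0.003,0.03,-0.002],"rotation":[0,0,0]},{"dp":[0.0045,0.045,-0.003],"rotation":[-0.005,0,0]},{"dp":[0.006,0.06,-0.003],"rotation":[-0.01,0,0]},{"dp":[0.0075,0.075,-0.003],"rotation":[-0.01,0,0]},{"dp":[0.009,0.09,-0.003],"rotation":[-0.01,0,0]},{"dp":[0.0105,0.105,-0.003],"rotation":[-0.01,0,0]},{"dp":[0.0105,0.105,-0.003],"rotation":[-0.01,0,0]}])

```text
clock: 20.18
position: [0.5944, -0.0483, 0.0688]
ee_rot: [-0.004, 0.742, 0.67, 0.004]
contact_force: [0.7, -1.3, -0.9]
width: 0.0061
```

Emit:
send_rows(deltas=[{"dp":[0.0015,0.015,0],"rotation":[0,0,0]},{"dp":[0.003,0.03,0],"rotation":[0,0,0]},{"dp":[0.0045,0.045,0],"rotation":[0,0,0]},{"dp":[0.006,0.06,0],"rotation":[0,0,0]},{"dp":[0.0075,0.075,0],"rotation":[0,0,0]},{"dp":[0.009,0.09,0],"rotation":[0,0,0]},{"dp":[0.0105,0.105,0],"rotation":[0,0,0]},{"dp":[0.0105,0.105,0],"rotation":[0,0,0]}])

```text
clock: 20.85
position: [0.5955, -0.0357, 0.0687]
ee_rot: [-0.004, 0.742, 0.67, 0.004]
contact_force: [-0.5, -0.2, -0.8]
width: 0.0065
```

```bash
python3 st.py; python3 - <<'E'
from h import *
snap('wrist','wrist17.png')
E
```

```text
20.85 [ 0.5955 -0.0357  0.0687] yaw -0.1028 pitch 0.0111 F [-0.5 -0.2 -0.8] M [-0.08 -0.11 -0.07]
TCP rel case_hinge mm [  0.23 -75.98   0.68]
```

View pics/wrist17.png

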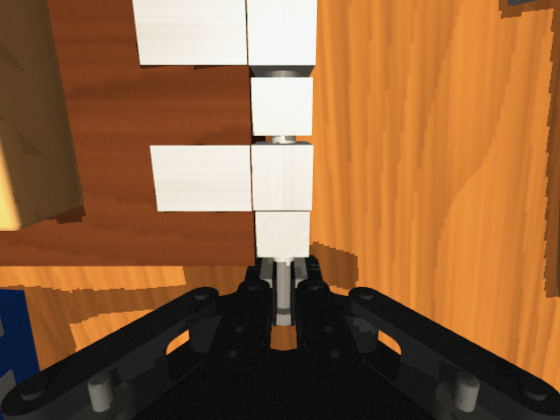

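Emit:
send_rows(deltas=[{"dp":[0,0,0],"rotation":[0,0,0]},{"dp":[0,0,0],"rotation":[0,0,0]},{"dp":[0,0,0],"rotation":[0,0,0]},{"dp":[0,0,0],"rotation":[0,0,0]},{"dp":[0,0,0],"rotation":[0,0,0]}], fingers=-1)

```text
clock: 21.32
position: [0.5956, -0.0362, 0.0688]
ee_rot: [-0.004, 0.743, 0.67, 0.004]
contact_force: [-0.0, -0.7, 0.2]
width: 0.0665
```

Emit:
send_rows(deltas=[{"dp":[-0.003,-0.03,0],"rotation":[-0.01,0,0]},{"dp":[-0.01,-0.1,0],"rotation":[-0.02,0,0]},{"dp":[-0.02,-0.2,0],"rotation":[-0.02,0,0]},{"dp":[-0.03,-0.3,0],"rotation":[-0.02,0,0]},{"dp":[-0.034,-0.34,0],"rotation":[-0.02,0,0]},{"dp":[-0.034,-0.34,0],"rotation":[-0.02,0,0]},{"dp":[-0.034,-0.34,0],"rotation":[-0.02,0,0]}])

```text
clock: 21.9
position: [0.5913, -0.0777, 0.0686]
ee_rot: [-0.0, 0.743, 0.669, 0.0]
contact_force: [0.1, 0.7, 0.9]
width: 0.0851
```

```bash
python3 st.py wrist18 .04; python3 f2.py 18
```

```text
21.9 [ 0.5913 -0.0777  0.0686] yaw -0.1046 pitch 0.0013 F [0.1 0.7 0.9] M [ 0.02 -0.05  0.  ]
TCP rel case_hinge mm [   0.12 -118.17    0.6 ]
n 1312 tool frame y0 0.47mm ky -0.0348  z0 -11.60mm kz 0.3983 res 1.1363076133906036 xmax 0.039982008521951364
axis yaw 1.5010000598744004 pitch up -0.3775445646720234 pt at TCP [ 0.5917 -0.0778  0.0802]
pin at TCP rel hinge [   0.59 -118.19   12.2 ] tip [ -2.6   -8.08 -31.48]
wrist 49868 0.916 [ 0.5219  0.0475 -0.1015  0.5721  0.0178 -0.1589] lid in case mm [ 53.  -24.5] dyaw -0.057
top 2646 1.376 [ 0.5214  0.0483 -0.1     0.5261  0.0475 -0.0925] lid in case mm [ 4.8 -0.4] dyaw 0.008
scene 1386 1.623 [ 0.5225  0.0484 -0.0986  0.5225  0.0482 -0.0959] lid in case mm [ 0.  -0.2] dyaw 0.003
```

View pics/wrist18.png

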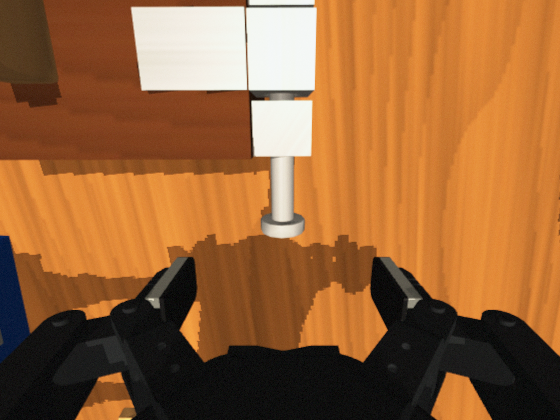

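Emit:
send_rows(deltas=[{"dp":[0,0,0],"rotation":[0,0,0]},{"dp":[0,0,0],"rotation":[0,0,0]},{"dp":[0,0,0],"rotation":[0,0,0]},{"dp":[0,0,0],"rotation":[0,0,0]},{"dp":[0,0,0],"rotation":[0,0,0]},{"dp":[0,0,0],"rotation":[0,0,0]},{"dp":[0,0,0],"rotation":[0,0,0]}], fingers=1, grip_force=40)

```text
clock: 22.68
position: [0.5914, -0.0769, 0.0687]
ee_rot: [-0.0, 0.743, 0.67, 0.0]
contact_force: [0.5, 0.4, -1.3]
width: 0.0009
```

Emit:
send_rows(deltas=[{"dp":[0.001,0.015,0],"rotation":[0,0,0]},{"dp":[0.003,0.03,0],"rotation":[0,0,0]},{"dp":[0.0045,0.045,0],"rotation":[0,0,0]},{"dp":[0.006,0.06,0],"rotation":[0,0,0]},{"dp":[0.008,0.08,0],"rotation":[0,0,0]},{"dp":[0.01,0.1,0],"rotation":[0,0,0]},{"dp":[0.012,0.12,0],"rotation":[0,0,0]},{"dp":[0.012,0.12,0],"rotation":[0,0,0]}])

```text
clock: 23.35
position: [0.5929, -0.062, 0.0687]
ee_rot: [-0.0, 0.742, 0.67, 0.0]
contact_force: [0.2, -0.1, -0.2]
width: -0.0003
```

```bash
python3 st.py; python3 - <<'E'
from h import *
snap('wrist','wrist19.png')
E
```

```text
23.35 [ 0.5929 -0.062   0.0687] yaw -0.1026 pitch 0.0012 F [ 0.2 -0.1 -0.2] M [ 0.   -0.   -0.03]
TCP rel case_hinge mm [   0.16 -102.38    0.66]
```

View pics/wrist19.png

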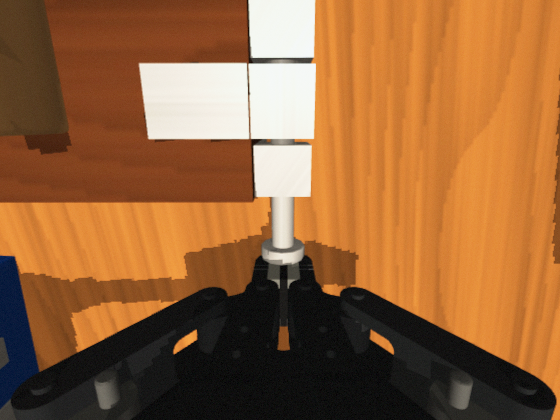

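Emit:
send_rows(deltas=[{"dp":[0.0015,0.015,0],"rotation":[0,0,0]},{"dp":[0.003,0.03,0],"rotation":[0,0,0]},{"dp":[0.0045,0.045,0],"rotation":[0,0,0]},{"dp":[0.006,0.06,0],"rotation":[0,0,0]},{"dp":[0.006,0.06,0],"rotation":[0,0,0]}])

```text
clock: 23.82
position: [0.5936, -0.0549, 0.0687]
ee_rot: [-0.0, 0.743, 0.67, 0.0]
contact_force: [-0.3, -0.5, -0.6]
width: -0.0
```

```bash
python3 st.py; python3 - <<'E'
from h import *
snap('wrist','wrist20.png')
E
```

```text
23.8167 [ 0.5936 -0.0549  0.0687] yaw -0.1028 pitch 0.0012 F [-0.3 -0.5 -0.6] M [ 0.03 -0.03 -0.01]
TCP rel case_hinge mm [  0.18 -95.3    0.65]
```

View pics/wrist20.png

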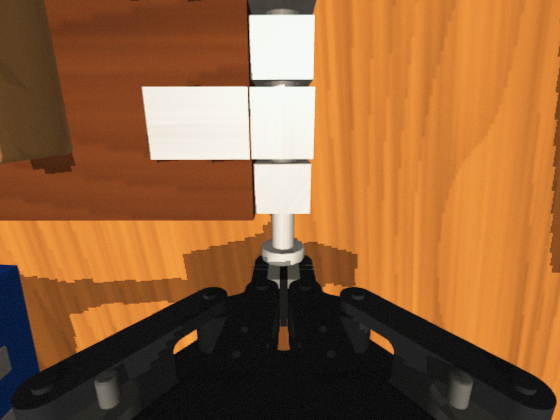

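Emit:
send_rows(deltas=[{"dp":[0.0015,0.015,0],"rotation":[0,0,0]},{"dp":[0.003,0.03,0],"rotation":[0,0,0]},{"dp":[0.0045,0.045,0],"rotation":[0,0,0]},{"dp":[0.006,0.06,0],"rotation":[0,0,0]},{"dp":[0.007,0.07,0],"rotation":[0,0,0]},{"dp":[0.007,0.07,0],"rotation":[0,0,0]}])

```text
clock: 24.37
position: [0.5944, -0.0466, 0.0687]
ee_rot: [-0.0, 0.742, 0.67, 0.0]
contact_force: [-0.2, 0.7, 0.4]
width: -0.0
```

Emit:
send_rows(deltas=[{"dp":[0.001,0.01,0],"rotation":[0,0,0]},{"dp":[0.002,0.02,0],"rotation":[0,0,0]},{"dp":[0.003,0.03,0],"rotation":[0,0,0]},{"dp":[0.003,0.03,0],"rotation":[0,0,0]}])

```text
clock: 24.7
position: [0.5947, -0.0431, 0.0686]
ee_rot: [-0.0, 0.743, 0.67, 0.0]
contact_force: [0.5, 1.1, 0.2]
width: -0.0002
```

```bash
python3 st.py; python3 - <<'E'
from h import *
snap('wrist','wrist21.png')
E
```

```text
24.7 [ 0.5947 -0.0431  0.0686] yaw -0.1030 pitch 0.0012 F [0.5 1.1 0.2] M [-0.06 -0.07  0.04]
TCP rel case_hinge mm [  0.16 -83.37   0.62]
```

View pics/wrist21.png

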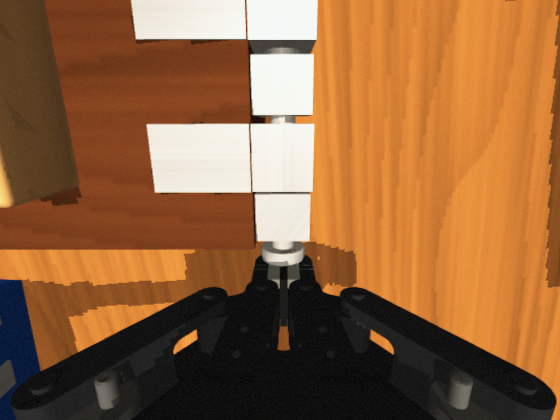

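Emit:
send_rows(deltas=[{"dp":[0.001,0.01,0],"rotation":[0,0,0]},{"dp":[0.002,0.02,0],"rotation":[0,0,0]},{"dp":[0.003,0.03,0],"rotation":[0,0,0]},{"dp":[0.003,0.03,0],"rotation":[0,0,0]}])

```text
clock: 25.08
position: [0.5951, -0.0395, 0.0687]
ee_rot: [-0.0, 0.743, 0.67, 0.0]
contact_force: [-0.2, 0.3, 0.1]
width: 0.0001
```

Emit:
send_rows(deltas=[{"dp":[0.001,0.008,0],"rotation":[0,0,0]},{"dp":[0.0015,0.015,0],"rotation":[0,0,0]},{"dp":[0.0015,0.015,0],"rotation":[0,0,0]}])

```text
clock: 25.33
position: [0.5953, -0.0377, 0.0686]
ee_rot: [-0.0, 0.743, 0.67, 0.0]
contact_force: [0.7, 0.7, -0.1]
width: -0.0002
```

Emit:
send_rows(deltas=[{"dp":[0.001,0.008,0],"rotation":[0,0,0]},{"dp":[0.0015,0.015,0],"rotation":[0,0,0]},{"dp":[0.0015,0.015,0],"rotation":[0,0,0]}])

```text
clock: 25.58
position: [0.5955, -0.0365, 0.0687]
ee_rot: [-0.0, 0.742, 0.67, 0.0]
contact_force: [-0.5, -2.3, -0.2]
width: 0.0003
```

Emit:
send_rows(deltas=[{"dp":[0.001,0.008,0],"rotation":[0,0,0]},{"dp":[0.0015,0.015,0],"rotation":[0,0,0]},{"dp":[0.0015,0.015,0],"rotation":[0,0,0]}])

```text
clock: 25.83
position: [0.5955, -0.0364, 0.0687]
ee_rot: [0.001, 0.742, 0.67, -0.001]
contact_force: [-0.2, -7.6, 0.1]
width: -0.0001
```

```bash
python3 st.py; python3 - <<'E'
from h import *
snap('wrist','wrist22.png')
E
```

```text
25.8333 [ 0.5955 -0.0364  0.0687] yaw -0.1017 pitch -0.0029 F [-0.2 -7.6  0.1] M [-1.21  0.15  0.04]
TCP rel case_hinge mm [  0.24 -76.63   0.7 ]
```

View pics/wrist22.png

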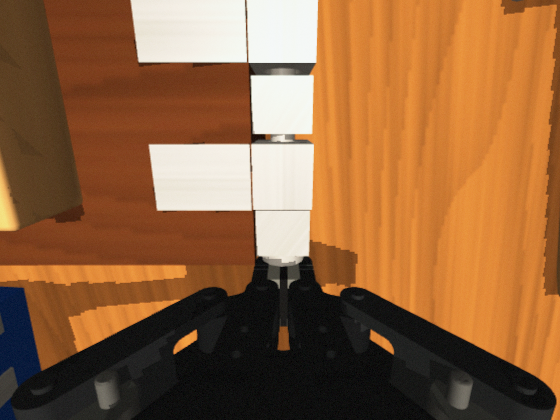

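Emit:
send_rows(deltas=[{"dp":[-0.002,-0.03,0],"rotation":[0,0,0]},{"dp":[-0.01,-0.1,0],"rotation":[0,0,0]},{"dp":[-0.03,-0.3,0],"rotation":[0,0,0]},{"dp":[-0.05,-0.5,0.1],"rotation":[0,0,0]},{"dp":[-0.07,-0.7,0.4],"rotation":[0,0,0]},{"dp":[-0.07,-0.7,0.7],"rotation":[0,0,0]},{"dp":[-0.07,-0.7,0.9],"rotation":[0,0,0]}])

```text
clock: 26.47
position: [0.5882, -0.1203, 0.1797]
ee_rot: [0.001, 0.743, 0.669, 0.002]
contact_force: [0.2, 0.1, -0.6]
width: -0.0001
```

Emit:
send_rows(deltas=[{"dp":[0,0,0],"rotation":[0,0,0]},{"dp":[0,0,0],"rotation":[0,0,0]},{"dp":[0,0,0],"rotation":[0,0,0]},{"dp":[0,0,0],"rotation":[0,0,0]}])

```text
clock: 26.8
position: [0.5861, -0.1178, 0.175]
ee_rot: [-0.002, 0.743, 0.67, -0.0]
contact_force: [-0.2, 0.0, 0.3]
width: 0.0002
```

```bash
python3 st.py; python3 - <<'E'
from fit import *
for n in ['wrist','scene','top']:
    p=snap(n,n+'23.png'); np.savez(n+'23.npz',**{k:np.array(v) for k,v in p.items()})
    w=cloud(p).reshape(-1,3); w=w[~np.isnan(w).any(1)]
    q=inv(w,.5222,.0479,-.0988)
    o=[]
    for y0,y1 in [(-57,-43),(-34,-16),(-7,7),(16,34),(43,57)]:
        m=(q[:,0]>.074)&(q[:,0]<.088)&(q[:,1]>y0/1e3)&(q[:,1]<y1/1e3)&(q[:,2]>.05)&(q[:,2]<.095)
        o.append((round(np.median(q[m,2])*1e3,1) if m.sum() else None,int(m.sum())))
    print(n,o)
    m=(abs(q[:,0]-.081)<.015)&(q[:,1]<-.058)&(q[:,1]>-.08)&(q[:,2]>.05)&(q[:,2]<.09); print('head pts',m.sum(),np.round(np.percentile(q[m],[2,10,50,90,98],axis=0)*1e3,1).tolist() if m.sum() else '')
    m=(abs(q[:,0]-.081)<.012)&(q[:,1]>.061)&(q[:,1]<.08)&(q[:,2]>.05)&(q[:,2]<.09); print('tip pts',m.sum(),np.round(np.percentile(q[m],[10,50,90,98],axis=0)*1e3,1).tolist() if m.sum() else '')
    if n=='scene': cv2.imwrite('pics/s23c.png',cv2.resize(p['color'][150:290,220:380,::-1],None,fx=4.2,fy=4.2,interpolation=cv2.INTER_CUBIC))
E
```

```text
26.8 [ 0.5861 -0.1178  0.175 ] yaw -0.1029 pitch 0.0020 F [-0.2  0.   0.3] M [-0.03  0.02 -0.03]
TCP rel case_hinge mm [  -1.02 -158.57  107.01]
wrist [(np.float64(78.3), 476), (np.float64(86.1), 717), (None, 0), (None, 0), (None, 0)]
head pts 542 [[66.7, -67.1, 61.3], [69.3, -66.8, 69.3], [79.5, -61.6, 76.3], [88.7, -58.8, 79.1], [90.6, -58.1, 86.2]]
tip pts 0 
scene [(np.float64(78.9), 27), (np.float64(86.9), 42), (np.float64(79.9), 27), (np.float64(86.5), 38), (np.float64(80.8), 27)]
head pts 91 [[67.0, -66.6, 50.9], [68.8, -66.0, 61.7], [81.4, -62.2, 72.3], [90.6, -58.7, 78.8], [91.8, -58.2, 84.0]]
tip pts 5 [[69.7, 61.7, 70.6], [80.4, 67.6, 73.5], [83.0, 70.8, 82.3], [83.0, 72.4, 84.1]]
top [(np.float64(78.8), 46), (np.float64(86.7), 63), (np.float64(79.5), 48), (np.float64(86.9), 60), (np.float64(79.5), 46)]
head pts 41 [[66.5, -65.3, 64.4], [71.1, -64.8, 69.5], [78.1, -61.2, 76.3], [86.8, -58.8, 79.4], [89.8, -58.2, 83.4]]
tip pts 20 [[77.3, 61.8, 69.1], [79.6, 66.0, 70.9], [82.3, 70.6, 72.9], [83.8, 72.2, 74.0]]
```

View pics/wrist23.png

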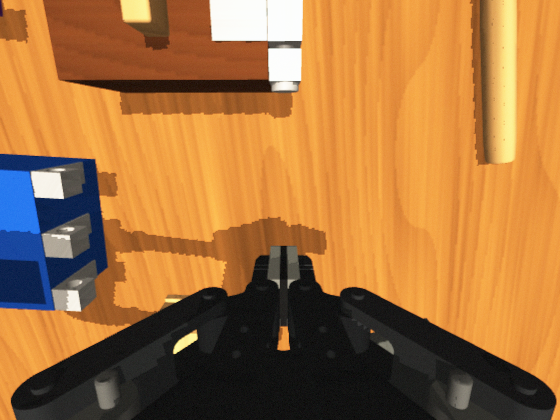

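View pics/s23c.png

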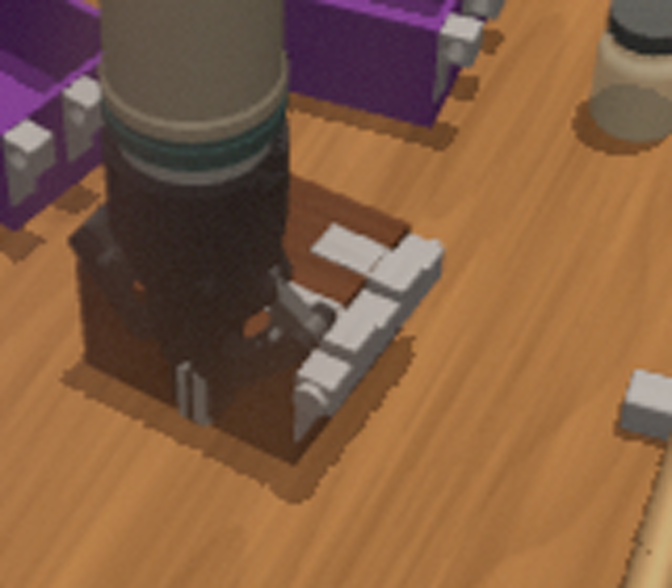

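Emit:
send_rows(deltas=[{"dp":[-0.2,-0.3,0.1],"rotation":[0,0,0]},{"dp":[-0.4,-0.6,0.2],"rotation":[0,0,0]},{"dp":[-0.6,-0.9,0.3],"rotation":[0,0,0]},{"dp":[-0.6,-0.9,0.3],"rotation":[0,0,0]},{"dp":[-0.6,-0.9,0.3],"rotation":[0,0,0]},{"dp":[-0.6,-0.9,0.3],"rotation":[0,0,0]},{"dp":[-0.6,-0.9,0.3],"rotation":[0,0,0]}], fingers=-1)

```text
clock: 27.53
position: [0.5156, -0.225, 0.2118]
ee_rot: [-0.001, 0.742, 0.67, 0.001]
contact_force: [0.3, 0.6, 0.3]
width: 0.0831
```

```bash
python3 st.py; python3 - <<'E'
from f2 import *
from fit import *
fitlid('24',cams=('top','scene'),case0=(.522,.0482,-.0985),lid0=(.522,.0482,-.0985))
for n in ['top_24','scene_24']:
    w=cloud(dict(np.load(n+'.npz'))).reshape(-1,3); w=w[~np.isnan(w).any(1)]; q=inv(w,.5222,.0479,-.0988)
    m=(abs(q[:,0])<.065)&(abs(q[:,1])<.055)&(abs(q[:,0])>.015)&(q[:,2]>.07)&(q[:,2]<.1); Q=q[m]
    A=np.c_[Q[:,:2],np.ones(len(Q))]; print(n,'lid plane slope x,y, z',np.round(np.linalg.lstsq(A,Q[:,2],rcond=None)[0],4))
    m=(abs(q[:,0]-.081)<.012)&(q[:,1]>.061)&(q[:,1]<.08)&(q[:,2]>.05)&(q[:,2]<.09); print('tip',m.sum(),np.round(np.median(q[m],axis=0)*1e3,1),q[m][:,1].max())
    # rib centre
    m=(abs(q[:,0])<.02)&(abs(q[:,1])<.045)&(q[:,2]>.11)&(q[:,2]<.122); print('rib',m.sum(),np.round(q[m].mean(0)*1e3,1), np.round(np.percentile(q[m],[3,97],axis=0)*1e3,1).tolist())
p=dict(np.load('scene_24.npz'));cv2.imwrite('pics/s24c.png',cv2.resize(p['color'][150:290,220:380,::-1],None,fx=4.2,fy=4.2,interpolation=cv2.INTER_CUBIC))
p=dict(np.load('top_24.npz'));cv2.imwrite('pics/t24c.png',cv2.resize(p['color'][150:290,180:340,::-1],None,fx=4.2,fy=4.2,interpolation=cv2.INTER_CUBIC))
E
```

```text
27.5333 [ 0.5156 -0.225   0.2118] yaw -0.1024 pitch 0.0027 F [0.3 0.6 0.3] M [ 0.05 -0.02  0.02]
TCP rel case_hinge mm [ -60.69 -272.26  143.77]
top 4409 1.286 [ 0.5211  0.0483 -0.099   0.5244  0.0479 -0.1009] lid in case mm [ 3.3 -0. ] dyaw -0.002
scene 3485 1.23 [ 0.5225  0.0485 -0.0988  0.5227  0.0482 -0.0999] lid in case mm [ 0.3 -0.3] dyaw -0.001
top_24 lid plane slope x,y, z [ 0.0037 -0.0009  0.0867]
tip 20 [79.7 65.9 70.9] 0.07281169637668583
rib 313 [ -1.    0.2 116.2] [[-8.5, -32.6, 112.8], [6.7, 32.8, 119.0]]
scene_24 lid plane slope x,y, z [0.0023 0.0006 0.0871]
tip 6 [84.8 65.1 75.3] 0.07210469113241108
rib 195 [  2.   -2.5 116. ] [[-7.1, -34.7, 110.9], [8.8, 32.8, 119.5]]
```

View pics/s24c.png

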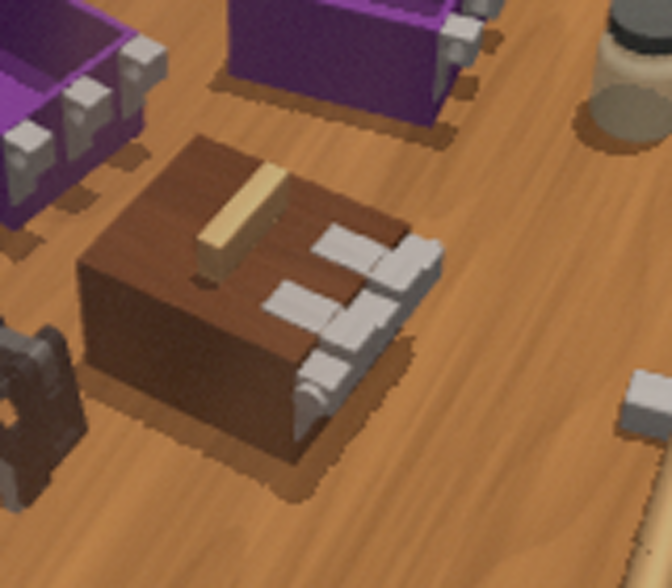

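View pics/t24c.png

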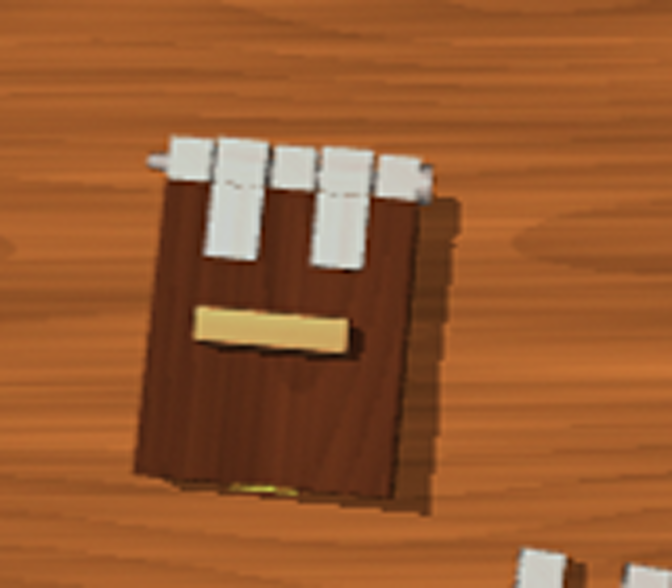

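```bash
python3 - <<'E'
from fit import *
for n in ['top_4','top_24','scene_4','scene_24']:
    w=cloud(dict(np.load(n+'.npz'))).reshape(-1,3); w=w[~np.isnan(w).any(1)]; q=inv(w,.5222,.0479,-.0988)
    m=(abs(q[:,0])<.02)&(abs(q[:,1])<.045)&(q[:,2]>.114)&(q[:,2]<.119); print(n,'rib',m.sum(),np.round(np.median(q[m],axis=0)*1e3,1), np.round(np.percentile(q[m],[3,97],axis=0)*1e3,1).tolist())
    m=(q[:,2]>.083)&(q[:,2]<.09)&(abs(q[:,1])<.05)&(abs(q[:,0])<.1); print('  plate/knuckle x range',np.round(np.percentile(q[m,0],[.5,99.5])*1e3,1))
E
```

```text
return _methods._mean(a, axis=axis, dtype=dtype,
  ret = um.true_divide(
Traceback (most recent call last):
IndexError: index -1 is out of bounds for axis 0 with size 0
```

```bash
python3 - <<'E'
from fit import *
for n in ['top_24','scene_4','scene_24']:
    w=cloud(dict(np.load(n+'.npz'))).reshape(-1,3); w=w[~np.isnan(w).any(1)]; q=inv(w,.5222,.0479,-.0988)
    m=(abs(q[:,0])<.02)&(abs(q[:,1])<.045)&(q[:,2]>.114)&(q[:,2]<.119); print(n,'rib',m.sum(),np.round(np.median(q[m],axis=0)*1e3,1))
    for y0,y1 in [(-57,-43),(-34,-16),(-7,7),(16,34),(43,57)]:
        m=(q[:,0]>.06)&(q[:,0]<.1)&(q[:,1]>y0/1e3)&(q[:,1]<y1/1e3)&(q[:,2]>.065)&(q[:,2]<.095); print('  ',y0,np.round(np.percentile(q[m,0],[90,95,98])*1e3,1),end='')
    print()
E
```

```text
top_24 rib 282 [ -1.2   0.5 116.3]
   -57 [88.4 89.8 90.7]   -34 [87.7 89.5 90.7]   -7 [88.1 89.6 90. ]   16 [88.4 89.9 90.7]   43 [88.  89.7 90.4]
scene_4 rib 144 [  1.   -4.  116.7]
   -57 [91.5 92.  92.3]   -34 [92.1 92.5 92.9]   -7 [91.8 92.  92.5]   16 [92.3 92.7 92.8]   43 [92.1 92.8 93.2]
scene_24 rib 146 [  1.3  -2.5 116.7]
   -57 [91.8 92.1 92.5]   -34 [92.1 92.5 93.1]   -7 [91.8 92.5 92.8]   16 [92.3 92.7 92.9]   43 [91.9 92.1 92.7]
```

Lid and case knuckle faces agree to well under 1 mm, so the lid is home. I'm handing in.

```bash
python3 -c "
from rig import manip
print(manip.sign_off())"
```

```text
the job is handed in; nothing more can be done
None
```

The lid is home and the hinge pin is through all five knuckles. I handed the job in at about 28 s; the hand-in reports no verdict.

**Lid:** I gripped its rib, squared it and slid it back until it stopped against the case wall (about 10 N, with no further movement).

**Pin:** I lifted it from the cradle and entered the loose knuckle about 2 mm low. I then lifted that knuckle into line and threaded the pin with small forces. The last stretch was pushed on the head with closed fingers until it stopped at about 8 N.

**Last checks:**
- The lid's and case's outer knuckle faces agree to within about 1 mm.
- The lid is level to within about 4 mrad.
- The head's outer face is at about -66.8 mm, where flush is -66.
- The tip stands about 12 mm out of the far end.
- The loose knuckle is up to 78.3–79 mm (in line is 79).
- The arm is clear, the fingers are open, and the measured force on the hand is near zero.

**Disagreements:** One fit from the top camera put the lid 3.3 mm off in x. I discounted it, because with the lid closed that fit barely pins down the case. The scene-camera fit gave 0.3 mm, and the direct face comparison and the force stop also agreed with home.

I didn't re-measure the jar, hammer and block at the end. I planned the arm's moves to stay clear of them.

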